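Gauge the bushed clamp arms and sort them into trays

ROBOT

A 6-joint arm with a two-finger parallel gripper is mounted at the origin on the work surface. World frame = base frame: x ahead of the robot, y to its left, z up, the work surface at z = 0. Lengths are in m, angles in rad, forces in N, time in s.
With the tool pointing down it reaches from about 0.35 to 0.975 m from the base axis. Payload 4.9 kg.
Tool frame: the origin (TCP) lies at the very end of the fingers, on their centre line; the grasp point (between the pads) lies 19 mm behind it; z points along the fingers, y is the line along which they close (so a half turn about z gives the same grasp; the last joint's range is limited). The gripper opens to 85 mm and grips with 20 to 120 N. Pads are 22 mm wide; open, the fingers measure 114 mm over their backs; the gripper's body (76 mm by 85 mm) begins 54 mm behind the grasp point. The pads swing forward as they close: fully open they stand 13 mm farther back than shut.
Start: joints at [-1.37, 0.053, 1.613, -0, 1.476, -0.119], TCP at [0.196, -0.593, 0.231] pointing down, gripper open.
Joint ranges: [-3.01, 3.01], [-1.01, 2.22], [0.06, 2.58], [-1.02, 4.17], [0.09, 2.62], [-3.14, 3.14]. Speed limits (rad/s): [2.57, 2.57, 3.14, 3.14, 3.14, 3.14].

INTERFACE

Orientations are given as a unit quaternion [w, x, y, z].
In Python, from plant import manip gives the robot as it stands.
- The arm moves only by the tool send_rows, never from a script. Its argument "increments" is a list of rows, each an object of numbers: "claw": the closure, from -1 (fully open) to 1 (shut); "dx", "dy", "dz": the shift along the tool's x, y, z in units of 0.5 m (1.0 is 0.5 m); "yaw": the turn about the tool's z in units of 1.5 rad (1.0 is 1.5 rad). A call has 1 to 20 rows; each row is the pose to reach, as a shift and turn from the pose commanded when the call began, along the tool's axes at that moment; what a row does not reach only later rows make up. A row lasts 1/8 s, in which the tool goes at most 62.5 mm and 10.7 degrees, less where a joint would pass 70% of its speed; a pose out of reach is approached as far as the arm can. A call with a number of a shift or a turn outside -1 to 1 is refused whole. A call with a gripper value outside its range is refused whole. The fingers move at their own pace and stop on an object; the grip force is fixed at half the most. Time passes only in rows, so rows that repeat a pose let the fingers close. It gives the time, the measured TCP pose, the force, the opening and the grip force at its end, in the units of the state.
- manip.state(): the state, without advancing time (a new reading comes with each control period).
- manip.grab_frame(name): name is "scene" or "side" or "wrist"; returns the picture (420x560x3 uint8, red, green, blue); there is no depth.
- manip.camera_params(name): a dict with "camera_matrix" (3x3 intrinsics, pixels), "extrinsics" (4x4, takes a point from world to camera coordinates); the wrist camera has in their place "tool_from_camera" (4x4, takes a point from camera to tool coordinates, whose origin is the TCP and whose axes are the flange's). Camera axes: x right, y down, z forward; pixel columns grow to the right and rows downward; lengths in m; the calibration is good to about 2 mm. A picture is of the moment at which its call begins: read the wrist's pose just before it. camera_params takes no time and is no camera call.
- manip.job_done(): hands the job in; it is judged then, once.
The state is a dict: "time": time; "joint_pos": joint angles; "joint_vel": joint speeds; "joint_efforts": joint torques, N m; "tool_pos": TCP position; "tool_rot": TCP orientation; "contact_force": force on the tool from outside, world axes, zero at the start; "ft_torque": the same for the moment, N m; "gripper_width": opening from 0.0 (shut) to 1.0 (fully open); "grasp_force": force on a finger pad.
Only numpy, scipy, OpenCV 4.12 (cv2) and the standard library are available. Lean on these libraries where they do the work, as an engineer would, in place of code of your own. Each camera call takes 0.05 s, during which the arm holds its last target. There are 200 camera calls.

TASK

Check the clamp arms' bushed eyes on the stepped gauge pin, one at a time in the order of their painted bands, white, yellow, green, blue, red (not all may be there): slide each arm level down over the pin as far as it goes, and let it stay there a moment to see whether it reaches the base plate or stops at the step. Lay every arm that went right down in the black tray and every one that stopped at the step in the orange tray, one to a compartment, flat on the floor of the tray the same way up as found, with its eye at the tray's green end. Leave the other things on the counter where they are.

Things in the scene. Friction and masses are not known exactly. Their poses are not given: they have to be found in the camera images.
- clamp_white_a: Clamp arm (mm): white band round its tail. Flat dark wood bar with bronze-bushed eye, 18 thick, 95 long, 0.12 kg. Origin: underside, eye centre; +x from bar to eye, z up. Eye 36 across; bore 25 or 19, unknown. Bar 22 wide, tail at x=-77; grip at x=-45 from above, closing along y, tips half-way down. Band x=-57..-77. One of white a / b is present.
- clamp_white_b: Clamp arm (mm): white band round its tail. Flat dark wood bar with bronze-bushed eye, 18 thick, 95 long, 0.12 kg. Origin: underside, eye centre; +x from bar to eye, z up. Eye 36 across; bore 25 or 19, unknown. Bar 22 wide, tail at x=-77; grip at x=-45 from above, closing along y, tips half-way down. Band x=-57..-77. One of white a / b is present.
- clamp_yellow_a: Clamp arm (mm): yellow band round its tail. Flat dark wood bar with bronze-bushed eye, 18 thick, 95 long, 0.12 kg. Origin: underside, eye centre; +x from bar to eye, z up. Eye 36 across; bore 25 or 19, unknown. Bar 22 wide, tail at x=-77; grip at x=-45 from above, closing along y, tips half-way down. Band x=-57..-77. One of yellow a / b is present.
- clamp_yellow_b: Clamp arm (mm): yellow band round its tail. Flat dark wood bar with bronze-bushed eye, 18 thick, 95 long, 0.12 kg. Origin: underside, eye centre; +x from bar to eye, z up. Eye 36 across; bore 25 or 19, unknown. Bar 22 wide, tail at x=-77; grip at x=-45 from above, closing along y, tips half-way down. Band x=-57..-77. One of yellow a / b is present.
- clamp_green: Clamp arm (mm): green band round its tail. Flat dark wood bar with bronze-bushed eye, 18 thick, 95 long, 0.12 kg. Origin: underside, eye centre; +x from bar to eye, z up. Eye 36 across; bore 25 or 19, unknown. Bar 22 wide, tail at x=-77; grip at x=-45 from above, closing along y, tips half-way down. Band x=-57..-77. May be absent.
- clamp_blue: Clamp arm (mm): blue band round its tail. Flat dark wood bar with bronze-bushed eye, 18 thick, 95 long, 0.12 kg. Origin: underside, eye centre; +x from bar to eye, z up. Eye 36 across; bore 25 or 19, unknown. Bar 22 wide, tail at x=-77; grip at x=-45 from above, closing along y, tips half-way down. Band x=-57..-77. May be absent.
- clamp_red: Clamp arm (mm): red band round its tail. Flat dark wood bar with bronze-bushed eye, 18 thick, 95 long, 0.12 kg. Origin: underside, eye centre; +x from bar to eye, z up. Eye 36 across; bore 25 or 19, unknown. Bar 22 wide, tail at x=-77; grip at x=-45 from above, closing along y, tips half-way down. Band x=-57..-77. May be absent.
- gauge: stepped gauge, fixed: plate 80 across, 10 thick (mm), upright steel pin. Origin: plate's underside centre, z up the pin. Pin: dia 22 from z=10 to 34, cone to dia 15 at z=38, dia 15 nose to z=50, lead-in to dia 7 at z=56. An arm with 25 mm bore goes down until its underside is at z=10; a 19 mm bore stops on the cone, underside at about z=35.
- tray_fit: Black tray, fixed, 118 (x) x 183 x 10 mm; floor 4 thick, walls and dividers 6 above it. Origin: underside centre. 4 compartments, 112 (x) x 42, at y=-67.5, -22.5, 22.5, 67.5. +x end painted green: eyes go there; a laid arm's eye centre is at about x=+29. Walls are lower than half a laid arm's thickness, so fingertips can stay above them.
- tray_tight: Orange tray, fixed, 118 (x) x 183 x 10 mm; floor 4 thick, walls and dividers 6 above it. Origin: underside centre. 4 compartments, 112 (x) x 42, at y=-67.5, -22.5, 22.5, 67.5. +x end painted green: eyes go there; a laid arm's eye centre is at about x=+29. Walls are lower than half a laid arm's thickness, so fingertips can stay above them.
- head: mallet head: dark wooden cylinder with two brass hoops, 85 mm across, 125 mm long, lying; bystander
- cap_a: bronze end cap, a disc 68 mm across, 28 mm high; bystander
- cap_b: second bronze end cap, same size; bystander
- stub: turned ash handle stub, 28 mm thick, 130 mm long, lying; bystander
- gauge_ring: red steel ring, 60 mm across, 12 mm high; bystander
- brush: bench brush, 170 mm long, 14 mm thick, lying flat; bystander

How it is judged:
On the way, in this order (a step that is already met when the one before it is completed fails the run):
1. the white-banded arm, if there is one, is slid level onto the gauge pin as far as it goes: right down on the plate (25 mm bore) or stopped at the step (19 mm bore) (((horizontal distance between clamp_white_a and gauge below 0.005 m and angle between clamp_white_a's own z axis and vertical below 0.15 rad and z of clamp_white_a in the frame of gauge between 0.031 and 0.0395 m) or (horizontal distance between clamp_white_b and gauge below 0.005 m and angle between clamp_white_b's own z axis and vertical below 0.15 rad and z of clamp_white_b in the frame of gauge below 0.0145 m))), for 0.3 s.
2. the yellow-banded arm, if there is one, is slid level onto the gauge pin as far as it goes: right down on the plate (25 mm bore) or stopped at the step (19 mm bore) (((horizontal distance between clamp_yellow_a and gauge below 0.005 m and angle between clamp_yellow_a's own z axis and vertical below 0.15 rad and z of clamp_yellow_a in the frame of gauge below 0.0145 m) or (horizontal distance between clamp_yellow_b and gauge below 0.005 m and angle between clamp_yellow_b's own z axis and vertical below 0.15 rad and z of clamp_yellow_b in the frame of gauge between 0.031 and 0.0395 m))), for 0.3 s.
3. the green-banded arm, if there is one, is slid level onto the gauge pin as far as it goes: right down on the plate (25 mm bore) or stopped at the step (19 mm bore) ((horizontal distance between clamp_green and gauge below 0.005 m and angle between clamp_green's own z axis and vertical below 0.15 rad and z of clamp_green in the frame of gauge between 0.031 and 0.0395 m)), for 0.3 s.
4. the blue-banded arm, if there is one, is slid level onto the gauge pin as far as it goes: right down on the plate (25 mm bore) or stopped at the step (19 mm bore) ((horizontal distance between clamp_blue and gauge below 0.005 m and angle between clamp_blue's own z axis and vertical below 0.15 rad and z of clamp_blue in the frame of gauge below 0.0145 m)), for 0.3 s.
5. the red-banded arm, if there is one, is slid level onto the gauge pin as far as it goes: right down on the plate (25 mm bore) or stopped at the step (19 mm bore) ((horizontal distance between clamp_red and gauge below 0.005 m and angle between clamp_red's own z axis and vertical below 0.15 rad and z of clamp_red in the frame of gauge below 0.0145 m)), for 0.3 s.
At the end, for the whole second after the job is handed in: Every arm present lies at rest in the right tray (25 mm bore: black, 19 mm bore: orange), in a compartment of its own, flat on the tray floor (within 3.5 mm and 0.08 rad), lengthwise (0.2 rad) with its eye at the green end (eye centre 12 to 46 mm from the tray's centre towards it) (x of clamp_white_a in the frame of tray_tight between 0.012 and 0.046 m and y of clamp_white_a in the frame of tray_tight between -0.075 and 0.075 m and z of clamp_white_a in the frame of tray_tight between 0 and 0.0075 m and angle between each of clamp_white_a, clamp_white_b, clamp_yellow_a, clamp_yellow_b, clamp_green, clamp_blue, clamp_red's own z axis and vertical below 0.08 rad and angle between the x axis of each of clamp_white_a, clamp_yellow_b, clamp_green and the x axis of tray_tight, either way round below 0.2 rad and linear speed of each of clamp_white_a, clamp_white_b, clamp_yellow_a, clamp_yellow_b, clamp_green, clamp_blue, clamp_red below 0.02 m/s and x of clamp_white_b in the frame of tray_fit between 0.012 and 0.046 m and y of clamp_white_b in the frame of tray_fit between -0.075 and 0.075 m and z of clamp_white_b in the frame of tray_fit between 0 and 0.0075 m and angle between the x axis of each of clamp_white_b, clamp_yellow_a, clamp_blue, clamp_red and the x axis of tray_fit, either way round below 0.2 rad and x of clamp_yellow_a in the frame of tray_fit between 0.012 and 0.046 m and y of clamp_yellow_a in the frame of tray_fit between -0.075 and 0.075 m and z of clamp_yellow_a in the frame of tray_fit between 0 and 0.0075 m and x of clamp_yellow_b in the frame of tray_tight between 0.012 and 0.046 m and y of clamp_yellow_b in the frame of tray_tight between -0.075 and 0.075 m and z of clamp_yellow_b in the frame of tray_tight between 0 and 0.0075 m and x of clamp_green in the frame of tray_tight between 0.012 and 0.046 m and y of clamp_green in the frame of tray_tight between -0.075 and 0.075 m and z of clamp_green in the frame of tray_tight between 0 and 0.0075 m and x of clamp_blue in the frame of tray_fit between 0.012 and 0.046 m and y of clamp_blue in the frame of tray_fit between -0.075 and 0.075 m and z of clamp_blue in the frame of tray_fit between 0 and 0.0075 m and x of clamp_red in the frame of tray_fit between 0.012 and 0.046 m and y of clamp_red in the frame of tray_fit between -0.075 and 0.075 m and z of clamp_red in the frame of tray_fit between 0 and 0.0075 m); the robot touches nothing.
It fails at once if a bystander is shifted by more than 5 cm (distance of any of head, cap_a, cap_b, stub, gauge_ring, brush from where it was at the start of the episode above 0.05 m).
Of clamp_white_a, clamp_white_b only 1 to 1 are there at a start; the rules pass over those that are not, and their reading is None.
Of clamp_yellow_a, clamp_yellow_b only 1 to 1 are there at a start; the rules pass over those that are not, and their reading is None.
Of clamp_green, clamp_blue, clamp_red only 2 to 3 are there at a start; the rules pass over those that are not, and their reading is None.
At some moment in a run one of clamp_white_a, clamp_white_b, clamp_yellow_a, clamp_yellow_b, clamp_green, clamp_blue, clamp_red may be knocked a few centimetres aside while the robot is not near it.
Once in a run the grip may slacken for a moment while it holds something.
It also fails if it takes over 210 s, if anything falls off the work surface, if the arm or the gripper's body presses on something with over 40 N, if the wrist force passes 120 N, or if a joint passes its speed limit or range.

## Working session

There is one attempt and no reset: what is moved stays moved. The work goes in short steps, Python scripts to look and compute and a tool call to move; the robot and the scene stay as the last step left them, time stands still between calls to the robot, and variables do not carry over. Pictures are saved under pics/ and viewed, at most 14 in all, crops included, and the job is handed in when it is done.

Besides the shell and the picture viewer there is one more tool, called by a JSON object that holds its "api" and its "payload". send_rows: Moves the arm, as the interface text tells. Shifts and turns lie within -1 to 1; 1 stands for 0.5 m of shift or 1.5 rad of turn. Its arguments: {"type":"object","properties":{"increments":{"type":"array","items":{"type":"object","properties":{"claw":{"type":"number"},"dx":{"type":"number"},"dy":{"type":"number"},"dz":{"type":"number"},"yaw":{"type":"number"}}}}},"required":["increments"]}

```bash
ls; mkdir -p pics
python3 - <<'E'
from plant import manip
import cv2,numpy as np
for n in("scene","side","wrist"):
    im=manip.grab_frame(n); cv2.imwrite(f"pics/{n}0.png",im[:,:,::-1])
    p=manip.camera_params(n)
    print(n,{k:np.round(v,4).tolist() for k,v in p.items()})
print(manip.state())
E
```

```text
pics
scene {'camera_matrix': [[397.7887, 0.0, 280.7632], [0.0, 397.7887, 209.6492], [0.0, 0.0, 1.0]], 'extrinsics': [[0.5453, 0.8381, -0.0155, -0.3375], [0.6305, -0.4223, -0.6513, -0.3616], [-0.5524, 0.3454, -0.7587, 1.449], [0.0, 0.0, 0.0, 1.0]]}
side {'camera_matrix': [[426.0718, 0.0, 285.5861], [0.0, 426.0718, 200.347], [0.0, 0.0, 1.0]], 'extrinsics': [[-0.9639, -0.2654, -0.0205, 0.5926], [-0.1145, 0.4831, -0.8681, 0.1035], [0.2402, -0.8344, -0.496, 0.9923], [0.0, 0.0, 0.0, 1.0]]}
wrist {'camera_matrix': [[334.9419, 0.0, 276.9354], [0.0, 334.9419, 211.2536], [0.0, 0.0, 1.0]], 'tool_from_camera': [[-0.0003, -0.963, -0.2696, 0.0685], [1.0, -0.0001, -0.0007, -0.0007], [0.0006, -0.2696, 0.963, -0.1412], [0.0, 0.0, 0.0, 1.0]]}
{'time': 0.15, 'joint_pos': array([-1.36999204e+00,  5.32043902e-02,  1.61393935e+00, -5.22766185e-06,
        1.47598902e+00, -1.19004570e-01]), 'joint_vel': array([-0.0006711 , -0.00109676, -0.00468539,  0.00032314, -0.00136658,
        0.00043179]), 'joint_efforts': array([ 4.57158849e-04, -3.94237876e+01, -3.70722127e+01, -5.65944629e-05,
        4.64262528e-03, -1.42540912e-06]), 'tool_pos': array([ 0.19639332, -0.59285073,  0.23036939]), 'tool_rot': array([-7.69302277e-04,  9.87242172e-01,  1.59224056e-01, -3.40859913e-05]), 'contact_force': array([ 0.08949417,  0.3296227 , -0.7853416 ]), 'ft_torque': array([ 0.02285745,  0.03458639, -0.01115734]), 'grasp_force': 0.0, 'gripper_width': 1.0036906958766705}
```

View pics/scene0.png

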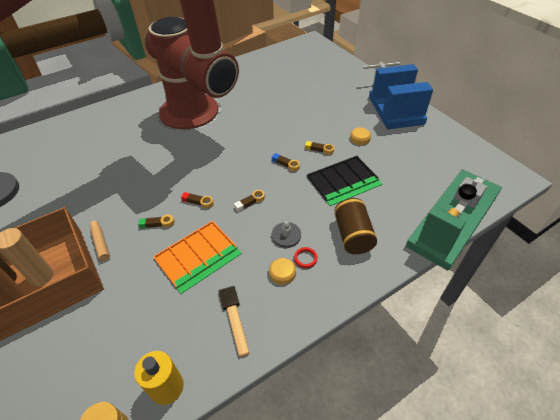

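View pics/side0.png

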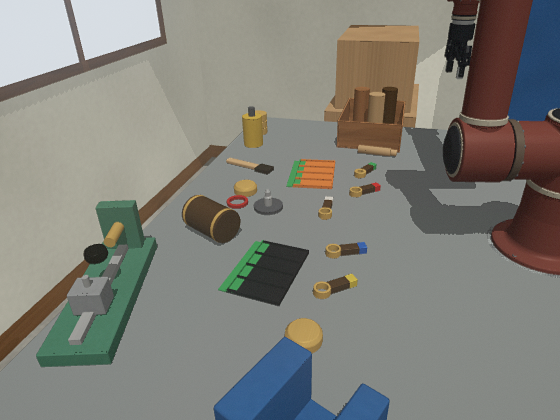

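The scene view shows all five arms: green (157,221), red (198,199), white (250,200), blue (286,161) and yellow (320,147). The orange tray is at (198,254), the black tray at (344,180) and the gauge at (286,233). I'll enlarge both views.

Run:
```python
import cv2
a=cv2.imread("pics/scene0.png")[130:295,130:390]; cv2.imwrite("pics/sc.png",cv2.resize(a,None,fx=3,fy=3,interpolation=cv2.INTER_CUBIC))
a=cv2.imread("pics/side0.png")[150:310,210:400]; cv2.imwrite("pics/sd.png",cv2.resize(a,None,fx=3.7,fy=3.7,interpolation=cv2.INTER_CUBIC))
```

```text
(no output)
```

View pics/sc.png

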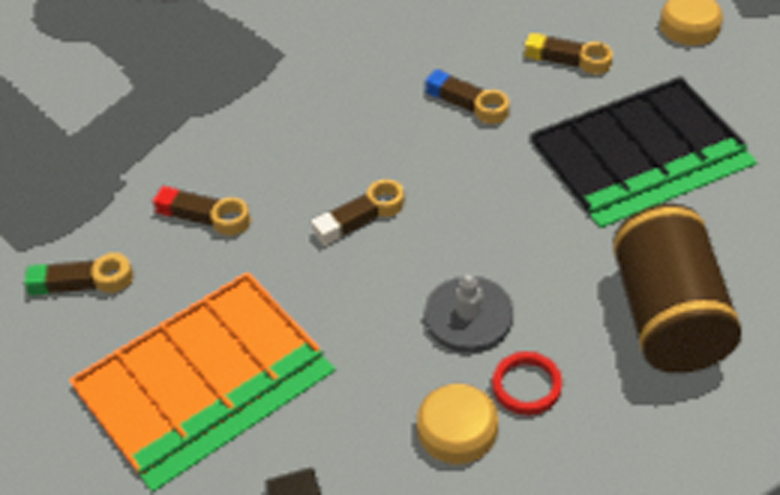

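View pics/sd.png

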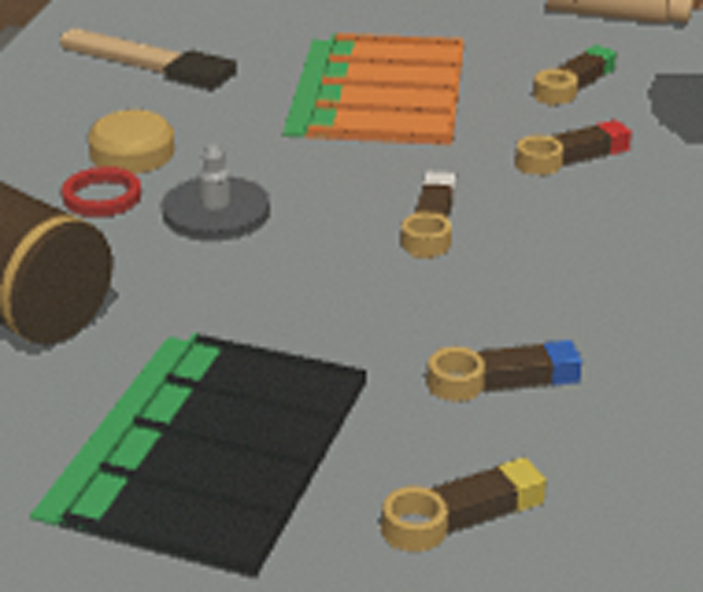

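```bash
cat > h.py <<'E'
import numpy as np, cv2
from plant import manip
from scipy.spatial.transform import Rotation as R
def P(n):
    p=manip.camera_params(n); return p["camera_matrix"],p["extrinsics"]
def tri(a,b):
    """triangulate scene px a, side px b"""
    M=[K@E[:3] for K,E in (P("scene"),P("side"))]
    X=cv2.triangulatePoints(M[0],M[1],np.array(a,float).T,np.array(b,float).T); return (X[:3]/X[3]).T
def toolT(s):
    T=np.eye(4); w,x,y,z=s["tool_rot"]; T[:3,:3]=R.from_quat([x,y,z,w]).as_matrix(); T[:3,3]=s["tool_pos"]; return T
def wrist(name):
    s=manip.state(); im=manip.grab_frame("wrist")[:,:,::-1].copy(); cv2.imwrite(f"pics/{name}.png",im)
    T=toolT(s); np.save(f"pics/{name}.npy",T); return im,T
def ray(T,px,h):
    """world point at height h seen at wrist pixel px from tool pose T"""
    p=manip.camera_params("wrist"); C=T@p["tool_from_camera"]; px=np.atleast_2d(np.array(px,float))
    d=(C[:3,:3]@np.linalg.inv(p["camera_matrix"])@np.c_[px,np.ones(len(px))].T).T
    return C[:3,3]+d*((h-C[2,3])/d[:,2])[:,None]
def wproj(T,X):
    p=manip.camera_params("wrist"); C=np.linalg.inv(T@p["tool_from_camera"]); X=np.atleast_2d(X)
    c=(C[:3,:3]@X.T+C[:3,3:]); q=p["camera_matrix"]@c; return (q[:2]/q[2]).T
def move(target,heading=None):
    """print dx,dy,dz,yaw (in move units) to bring TCP to target; heading = world angle of the arm's +x, tool y square to it"""
    T=toolT(manip.state()); d=T[:3,:3].T@(np.array(target)-T[:3,3])/0.5
    cur=np.arctan2(T[1,0],T[0,0]); y=0
    if heading is not None:
        y=(heading-cur+np.pi/2)%np.pi-np.pi/2   # either way round
        # tool z down: world turn = -tool turn
        y=-y/1.5
    print("pos",T[:3,3].round(4),"head",round(cur,3),"q6",manip.state()["joint_pos"][5].round(2),"-> dx,dy,dz,yaw",d.round(4),round(y,4))
E
python3 - <<'E'
from h import *
S={"eye_w":(386,194),"eye_y":(597,54),"eye_g":(112,269),"eye_b":(492,103),"eye_r":(231,213),
"t_w":(326,223),"t_y":(537,42),"t_g":(36,272),"t_b":(438,79),"t_r":(167,197),"tip":(469,280),"plate":(469,312),
"o--":(72,381),"o+-":(153,490),"o++":(334,370),"o-+":(249,275),"b--":(532,136),"b-+":(682,80),"b+-":(600,226),"b++":(755,160)}
D={"eye_w":(426,227),"eye_y":(415,508),"eye_g":(555,80),"eye_b":(456,367),"eye_r":(539,149),
"t_w":(440,180),"t_y":(523,482),"t_g":(601,56),"t_b":(563,360),"t_r":(615,134),"tip":(212,150),"plate":(216,204),
"o--":(463,38),"o+-":(325,40),"o++":(285,135),"o-+":(453,142),"b--":(366,372),"b-+":(257,576),"b+-":(165,338),"b++":(35,517)}
k=list(S); a=(np.array([S[i] for i in k])+.5)/3-.5+130
b=(np.array([D[i] for i in k])+.5)/3.7-.5+[210,150]
X=dict(zip(k,tri(a,b)))
for i in k: print(i,X[i].round(4))
for c in "wygbr":
    d=X["eye_"+c]-X["t_"+c]; print(c,np.hypot(*d[:2]).round(3),"heading",np.arctan2(d[1],d[0]).round(3))
for t in "ob":
    for e in("--","+-"):
        d=X[t+e[0]+"+"]-X[t+e[0]+"-"]; print(t,e,np.hypot(*d[:2]).round(3),np.arctan2(-d[0],d[1]).round(3))
E
```

```text
eye_w [ 0.5113 -0.0084  0.0144]
eye_y [0.4618 0.2848 0.0151]
eye_g [ 0.4513 -0.266   0.0144]
eye_b [0.462  0.1494 0.0136]
eye_r [ 0.4489 -0.1438  0.0135]
t_w [ 0.5132 -0.0752  0.0158]
t_y [0.4077 0.2454 0.0123]
t_g [ 0.4177 -0.3252  0.0141]
t_b [0.3989 0.1239 0.0122]
t_r [ 0.3944 -0.1858  0.0118]
tip [ 0.6706 -0.0171  0.0524]
plate [ 0.6701 -0.0175  0.0067]
o-- [ 0.5425 -0.3427  0.009 ]
o+- [ 0.6684 -0.3282 -0.0007]
o++ [ 6.529e-01 -1.471e-01 -4.000e-04]
o-+ [ 0.5183 -0.1612  0.0023]
b-- [0.5176 0.1594 0.0066]
b-+ [0.5348 0.3433 0.0026]
b+- [0.6524 0.1458 0.0017]
b++ [0.6674 0.3273 0.0017]
w 0.067 heading 1.6
y 0.067 heading 0.63
g 0.068 heading 1.055
b 0.068 heading 0.383
r 0.069 heading 0.656
o -- 0.183 0.133
o +- 0.182 0.086
b -- 0.185 -0.094
b +- 0.182 -0.083
```

Run:
```python
from h import *
move((.53,-.03,.28),0.0)
```

```text
pos [ 0.1964 -0.5929  0.2304] head 0.32 q6 -0.12 -> dx,dy,dz,yaw [ 0.9873 -0.859  -0.0978] 0.2132
```

{"api": "send_rows", "payload": {"increments": [{"dx":0.0987,"dy":-0.0859,"dz":-0.1,"yaw":0.05,"claw":-1},{"dx":0.1975,"dy":-0.1718,"dz":-0.1,"yaw":0.21,"claw":-1},{"dx":0.3,"dy":-0.26,"dz":-0.1,"yaw":0.21,"claw":-1},{"dx":0.4,"dy":-0.35,"dz":-0.1,"yaw":0.21,"claw":-1},{"dx":0.5,"dy":-0.43,"dz":-0.1,"yaw":0.21,"claw":-1},{"dx":0.6,"dy":-0.52,"dz":-0.1,"yaw":0.21,"claw":-1},{"dx":0.7,"dy":-0.61,"dz":-0.1,"yaw":0.21,"claw":-1},{"dx":0.8,"dy":-0.7,"dz":-0.1,"yaw":0.21,"claw":-1},{"dx":0.9,"dy":-0.78,"dz":-0.1,"yaw":0.21,"claw":-1},{"dx":0.987,"dy":-0.859,"dz":-0.1,"yaw":0.21,"claw":-1},{"dx":0.987,"dy":-0.859,"dz":-0.1,"yaw":0.21,"claw":-1},{"dx":0.987,"dy":-0.859,"dz":-0.1,"yaw":0.21,"claw":-1},{"dx":0.987,"dy":-0.859,"dz":-0.1,"yaw":0.21,"claw":-1},{"dx":0.987,"dy":-0.859,"dz":-0.1,"yaw":0.21,"claw":-1},{"dx":0.987,"dy":-0.859,"dz":-0.1,"yaw":0.21,"claw":-1}]}}

```text
time: 2.02
tool_pos: [0.5296, -0.0314, 0.2814]
tool_rot: [0.0, 1.0, 0.002, 0.0]
contact_force: [0.6, -1.0, -0.1]
gripper_width: 1.001
grasp_force: 0.0
```

Run:
```python
from h import *
im,T=wrist("w1")
cv2.imwrite("pics/w1b.png",cv2.resize(im,None,fx=1.42,fy=1.42,interpolation=cv2.INTER_CUBIC))
s=manip.state();print(s["time"],s["joint_pos"].round(2),s["joint_vel"].round(3))
move((.53,-.03,.28),0.0)
for n,X in dict(eye_w=(.5113,-.0084,.018),tail=(.5132,-.0752,.018),tip=(.6706,-.0171,.056)).items(): print(n,wproj(T,X)*1.42)
```

```text
2.075 [-0.2  -0.2   1.77 -0.    1.57  1.37] [ 0.006  0.002 -0.001  0.001 -0.    -0.001]
pos [ 0.5297 -0.0313  0.2814] head 0.003 q6 1.37 -> dx,dy,dz,yaw [ 0.0006 -0.0026  0.0028] 0.0021
eye_w [[367.76178394 270.34553272]]
tail [[444.75605425 268.41306312]]
tip [[374.68447586  59.13114879]]
```

View pics/w1b.png

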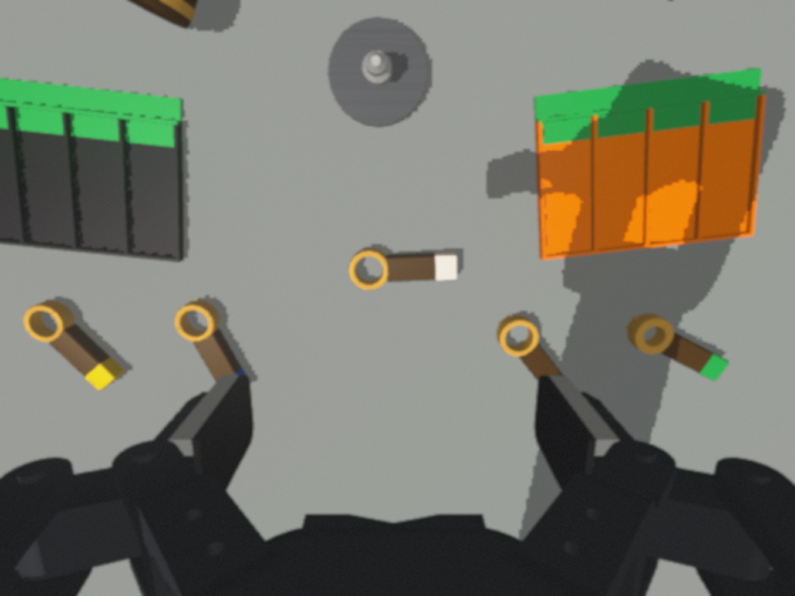

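The wrist view shows all five arms, the gauge and both trays clearly. At 1.42x scale: pin tip (376,59), plate (379,72), white eye (369,270), white band (446,267).

Run:
```python
from h import *
T=np.load("pics/w1.npy")
f=lambda p,h: ray(T,(np.array(p)+.5)/1.42-.5,h)[0,:2].round(4)
e={"w":(369,270),"y":(44,323),"b":(195,323),"r":(519,339),"g":(651,334)}
t={"w":(446,267),"y":(99,376),"g":(714,368)}
for k in e:
    a=f(e[k],.018); print(k,a, end=" ")
    if k in t: b=f(t[k],.018); d=a-b; print("head",np.arctan2(d[1],d[0]).round(3),np.hypot(*d).round(4),end="")
    print()
print("tip",f((376,59),.056),"plate",f((379,72),.01))
o=[f(p,.01) for p in [(541,259),(753,235),(535,97),(761,69)]]; print("orange",o,np.mean(o,0))
for i,j in((0,1),(2,3)):
    d=o[i]-o[j]; print(np.hypot(*d),np.arctan2(-d[0],d[1]))
b=[f(p,.01) for p in [(183,261),(182,97)]]; d=b[1]-b[0]; print("black",b,np.hypot(*d),np.arctan2(d[1],d[0]))
w=f(e["w"],.018)
h=1.57; move((w[0]-.0,w[1]-.045,.04),h)
```

```text
w [ 0.5118 -0.0093] head 1.613 0.0669
y [0.4625 0.2824] head 0.67 0.0657
b [0.4629 0.1471] 
r [ 0.4485 -0.1442] 
g [ 0.4537 -0.2628] head 1.087 0.0709
tip [ 0.6708 -0.0179] plate [ 0.6706 -0.0186]
orange [array([ 0.5204, -0.1603]), array([ 0.542 , -0.3423]), array([ 0.6525, -0.144 ]), array([ 0.6736, -0.3215])] [ 0.597125 -0.242025]
0.183277276278321 0.11812876206342265
0.17874971328648337 0.11831801285998446
black [array([0.5177, 0.1549]), array([0.6517, 0.1401])] 0.1348148359788342 -0.11000191327294088
pos [ 0.5297 -0.0313  0.2814] head 0.003 q6 1.37 -> dx,dy,dz,yaw [-0.036   0.0459  0.4828] -1.0445
```

```bash
sed -i 's/(heading-cur+np.pi\/2)%np.pi-np.pi\/2 .*/(heading-cur+np.pi)%(2*np.pi)-np.pi/' h.py
python3 - <<'E'
from h import *
move((.513,-.054,.10),1.605)
E
```

```text
pos [ 0.5297 -0.0313  0.2814] head 0.003 q6 1.37 -> dx,dy,dz,yaw [-0.0336  0.0453  0.3628] -1.0679
```

{"api": "send_rows", "payload": {"increments": [{"dx":-0.033,"dy":0.045,"dz":0.12,"yaw":-0.95,"claw":-1},{"dx":-0.033,"dy":0.045,"dz":0.2,"yaw":-0.95,"claw":-1},{"dx":-0.033,"dy":0.045,"dz":0.28,"yaw":-0.95,"claw":-0.5},{"dx":-0.033,"dy":0.045,"dz":0.36,"yaw":-0.95,"claw":-0.2},{"dx":-0.033,"dy":0.045,"dz":0.36,"yaw":-0.95,"claw":-0.2},{"dx":-0.033,"dy":0.045,"dz":0.36,"yaw":-0.95,"claw":-0.2},{"dx":-0.033,"dy":0.045,"dz":0.36,"yaw":-0.95,"claw":-0.2},{"dx":-0.033,"dy":0.045,"dz":0.36,"yaw":-0.95,"claw":-0.2},{"dx":-0.033,"dy":0.045,"dz":0.36,"yaw":-0.95,"claw":-0.2},{"dx":-0.033,"dy":0.045,"dz":0.36,"yaw":-0.95,"claw":-0.2}]}}

```text
time: 3.32
tool_pos: [0.5135, -0.0533, 0.1014]
tool_rot: [0.0, 0.756, 0.655, 0.0]
contact_force: [0.3, -0.0, 0.3]
gripper_width: 0.599
grasp_force: 0.0
```

Run:
```python
from h import *
im,T=wrist("w2")
cv2.imwrite("pics/w2b.png",cv2.resize(im,None,fx=1.42,fy=1.42,interpolation=cv2.INTER_CUBIC))
print(manip.state()["gripper_width"]); move((.513,-.054,.009),1.605)
```

```text
0.5970098766287264
pos [ 0.5135 -0.0532  0.1014] head 1.428 q6 -0.1 -> dx,dy,dz,yaw [-0.0017 -0.0009  0.1848] -0.1179
```

View pics/w2b.png

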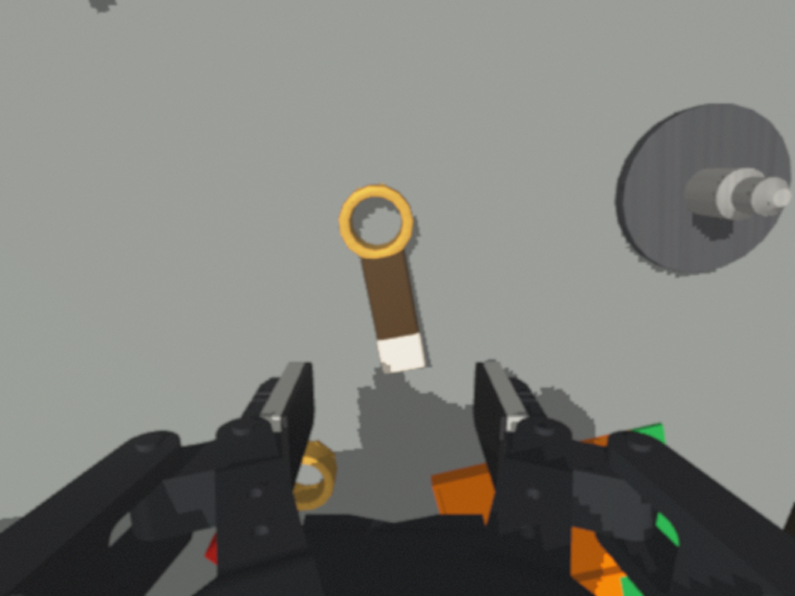

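Run:
```python
from h import *
T=np.load("pics/w2.npy")
f=lambda p,h: ray(T,(np.array(p)+.5)/1.42-.5,h)[0,:2].round(4)
a=f((376,221),.018);b=f((401,353),.018);d=a-b;h=np.arctan2(d[1],d[0]);print(a,b,np.hypot(*d),h,"tip",f((781,197),.056),"plate",f((706,190),.01))
g=a-.045*np.array([np.cos(h),np.sin(h)]); print(g); move((*g,.009),h)
```

```text
[ 0.5117 -0.0078] [ 0.5141 -0.0751] 0.06734277986540205 1.6064424396862687 tip [ 0.669  -0.0171] plate [ 0.6693 -0.0166]
[ 0.51330374 -0.05277141]
pos [ 0.5135 -0.0532  0.1014] head 1.428 q6 -0.1 -> dx,dy,dz,yaw [ 0.0008 -0.0006  0.1848] -0.1189
```

{"api": "send_rows", "payload": {"increments": [{"dx":0.001,"dy":-0.001,"dz":0.08,"yaw":-0.119,"claw":-0.2},{"dx":0.001,"dy":-0.001,"dz":0.15,"yaw":-0.119,"claw":-0.2},{"dx":0.001,"dy":-0.001,"dz":0.186,"yaw":-0.119,"claw":-0.2},{"dx":0.001,"dy":-0.001,"dz":0.186,"yaw":-0.119,"claw":1},{"dx":0.001,"dy":-0.001,"dz":0.186,"yaw":-0.119,"claw":1},{"dx":0.001,"dy":-0.001,"dz":0.186,"yaw":-0.119,"claw":1},{"dx":0.001,"dy":-0.001,"dz":0.186,"yaw":-0.119,"claw":1},{"dx":0.001,"dy":-0.001,"dz":0.186,"yaw":-0.119,"claw":1}]}}

```text
time: 4.38
tool_pos: [0.514, -0.0526, 0.0094]
tool_rot: [0.001, 0.694, 0.72, 0.0]
contact_force: [-1.4, 0.2, 3.8]
gripper_width: 0.233
grasp_force: 61.1
```

Run:
```python
from h import *
T=toolT(manip.state()); print((np.linalg.inv(T)@[.5117,-.0078,.018,1]).round(4))
move((.625,-.0175,.095),0)
```

```text
[ 4.49e-02 -6.00e-04 -8.60e-03  1.00e+00]
pos [ 0.514  -0.0526  0.0094] head 1.608 q6 -0.28 -> dx,dy,dz,yaw [ 0.0618  0.2248 -0.1707] 1.0722
```

{"api": "send_rows", "payload": {"increments": [{"dx":0,"dy":0,"dz":-0.1,"yaw":0,"claw":1},{"dx":0,"dy":0,"dz":-0.17,"yaw":0.1,"claw":1},{"dx":0.03,"dy":0.1,"dz":-0.17,"yaw":0.98,"claw":1},{"dx":0.062,"dy":0.2,"dz":-0.17,"yaw":0.98,"claw":1},{"dx":0.062,"dy":0.225,"dz":-0.17,"yaw":0.98,"claw":1},{"dx":0.062,"dy":0.225,"dz":-0.17,"yaw":0.98,"claw":1},{"dx":0.062,"dy":0.225,"dz":-0.17,"yaw":0.98,"claw":1},{"dx":0.062,"dy":0.225,"dz":-0.17,"yaw":0.98,"claw":1},{"dx":0.062,"dy":0.225,"dz":-0.17,"yaw":0.98,"claw":1},{"dx":0.062,"dy":0.225,"dz":-0.17,"yaw":0.98,"claw":1},{"dx":0.062,"dy":0.225,"dz":-0.17,"yaw":0.98,"claw":1},{"dx":0.062,"dy":0.225,"dz":-0.17,"yaw":0.98,"claw":1}]}}

```text
time: 5.88
tool_pos: [0.6243, -0.0172, 0.0932]
tool_rot: [-0.0, 0.998, 0.07, -0.0]
contact_force: [-0.3, -0.9, -2.1]
gripper_width: 0.235
grasp_force: 60.6
```

Run:
```python
from h import *
im,T=wrist("w3")
cv2.imwrite("pics/w3b.png",cv2.resize(im[60:340,120:440],None,fx=2.0,fy=2.0,interpolation=cv2.INTER_CUBIC))
print(manip.state()["gripper_width"]); move((.625,-.0175,.095),0)
print(wproj(T,(.67,-.0175,.056)), wproj(T,(T@[.0449,-.0006,-.0086,1])[:3]))
```

```text
0.2318811508237706
pos [ 0.6243 -0.0172  0.0932] head 0.139 q6 1.28 -> dx,dy,dz,yaw [ 0.0013  0.0007 -0.0035] 0.0929
[[290.89878102 162.76754923]] [[277.37047759 178.44734   ]]
```

View pics/w3b.png

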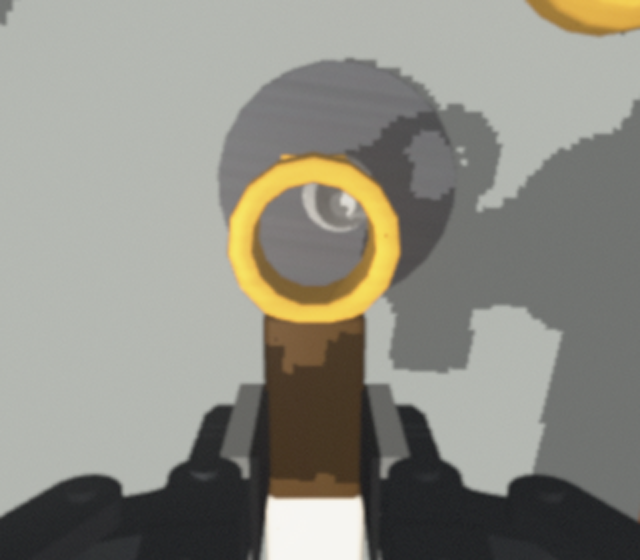

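Run:
```python
from h import *
T=np.load("pics/w3.npy")
c=lambda p:(np.array(p)+.5)/2-.5+[120,60]
tip=ray(T,c((346,205)),.056)[0];pl=ray(T,c((338,180)),.01)[0];eye=ray(T,c((314,240)),.0932+.0086)[0]
print(tip,pl,eye, (np.linalg.inv(T)@[*eye,1]).round(4))
move((.6703-.0450,-.0184-.0003,.055),0)
```

```text
[ 0.67040828 -0.01843318  0.056     ] [ 0.67263754 -0.01749786  0.01      ] [ 0.66813787 -0.01021915  0.1018    ] [ 4.44e-02 -8.00e-04 -8.60e-03  1.00e+00]
pos [ 0.6243 -0.0172  0.0932] head 0.139 q6 1.28 -> dx,dy,dz,yaw [0.0016 0.0032 0.0765] 0.0929
```

{"api": "send_rows", "payload": {"increments": [{"dx":0.002,"dy":0.004,"dz":0.02,"yaw":0.093,"claw":1},{"dx":0.002,"dy":0.004,"dz":0.04,"yaw":0.093,"claw":1},{"dx":0.002,"dy":0.004,"dz":0.04,"yaw":0.093,"claw":1},{"dx":0.002,"dy":0.004,"dz":0.04,"yaw":0.093,"claw":1}]}}

```text
time: 6.42
tool_pos: [0.6257, -0.019, 0.0734]
tool_rot: [-0.0, 1.0, 0.0, 0.0]
contact_force: [0.1, -0.2, -0.5]
gripper_width: 0.234
grasp_force: 60.6
```

Run:
```python
from h import *
move((.6256,-.0191,.0195),0); print(manip.state()["contact_force"])
```

```text
pos [ 0.6257 -0.019   0.0734] head 0.0 q6 1.42 -> dx,dy,dz,yaw [-1.000e-04  1.000e-04  1.077e-01] 0.0
[ 0.07495571 -0.17750404 -0.52225951]
```

{"api": "send_rows", "payload": {"increments": [{"dz":0.015,"claw":1},{"dz":0.03,"claw":1},{"dz":0.04,"claw":1},{"dz":0.048,"claw":1},{"dz":0.052,"claw":1},{"dz":0.052,"claw":1}]}}

```text
invalid input
```

{"api": "send_rows", "payload": {"increments": [{"dx":0,"dy":0,"dz":0.015,"yaw":0,"claw":1},{"dx":0,"dy":0,"dz":0.03,"yaw":0,"claw":1},{"dx":0,"dy":0,"dz":0.04,"yaw":0,"claw":1},{"dx":0,"dy":0,"dz":0.048,"yaw":0,"claw":1},{"dx":0,"dy":0,"dz":0.052,"yaw":0,"claw":1},{"dx":0,"dy":0,"dz":0.052,"yaw":0,"claw":1}]}}

```text
time: 7.18
tool_pos: [0.6256, -0.0191, 0.0472]
tool_rot: [-0.0, 1.0, -0.001, -0.0]
contact_force: [-0.2, -0.4, -0.9]
gripper_width: 0.234
grasp_force: 60.6
```

{"api": "send_rows", "payload": {"increments": [{"dx":0,"dy":0,"dz":0.004,"yaw":0,"claw":1},{"dx":0,"dy":0,"dz":0.008,"yaw":0,"claw":1},{"dx":0,"dy":0,"dz":0.012,"yaw":0,"claw":1},{"dx":0,"dy":0,"dz":0.012,"yaw":0,"claw":1}]}}

```text
time: 7.68
tool_pos: [0.626, -0.0191, 0.0414]
tool_rot: [-0.0, 1.0, -0.001, 0.0]
contact_force: [1.7, 0.7, -1.7]
gripper_width: 0.236
grasp_force: 60.6
```

{"api": "send_rows", "payload": {"increments": [{"dx":0,"dy":0,"dz":0.005,"yaw":0,"claw":1},{"dx":0,"dy":0,"dz":0.01,"yaw":0,"claw":1},{"dx":0,"dy":0,"dz":0.015,"yaw":0,"claw":1},{"dx":0,"dy":0,"dz":0.015,"yaw":0,"claw":1}]}}

```text
time: 8.18
tool_pos: [0.626, -0.0191, 0.0339]
tool_rot: [-0.0, 1.0, -0.001, 0.0]
contact_force: [2.9, 1.6, -0.9]
gripper_width: 0.232
grasp_force: 60.6
```

{"api": "send_rows", "payload": {"increments": [{"dx":0.001,"dy":-0.001,"dz":0.008,"yaw":0,"claw":1},{"dx":0.001,"dy":-0.001,"dz":0.016,"yaw":0,"claw":1},{"dx":0.001,"dy":-0.001,"dz":0.024,"yaw":0,"claw":1},{"dx":0.001,"dy":-0.001,"dz":0.03,"yaw":0,"claw":1},{"dx":0.001,"dy":-0.001,"dz":0.03,"yaw":0,"claw":1},{"dx":0.001,"dy":-0.001,"dz":0.03,"yaw":0,"claw":1},{"dx":0.001,"dy":-0.001,"dz":0.03,"yaw":0,"claw":1}]}}

```text
time: 9.05
tool_pos: [0.6261, -0.0186, 0.0194]
tool_rot: [0.0, 1.0, -0.001, -0.0]
contact_force: [-1.2, -0.1, 5.6]
gripper_width: 0.233
grasp_force: 61.3
```

Run:
```python
from h import *
move((.57,.22,.20),-.095)
```

```text
pos [ 0.6261 -0.0186  0.0194] head -0.001 q6 1.42 -> dx,dy,dz,yaw [-0.1129 -0.4771 -0.3611] 0.0626
```

{"api": "send_rows", "payload": {"increments": [{"dx":0.001,"dy":-0.001,"dz":0.03,"yaw":0,"claw":1},{"dx":0,"dy":0,"dz":-0.04,"yaw":0,"claw":1},{"dx":0,"dy":0,"dz":-0.12,"yaw":0,"claw":1},{"dx":0,"dy":0,"dz":-0.24,"yaw":0,"claw":1},{"dx":-0.01,"dy":-0.05,"dz":-0.36,"yaw":0.06,"claw":1},{"dx":-0.04,"dy":-0.15,"dz":-0.36,"yaw":0.06,"claw":1},{"dx":-0.07,"dy":-0.25,"dz":-0.36,"yaw":0.06,"claw":1},{"dx":-0.1,"dy":-0.35,"dz":-0.36,"yaw":0.06,"claw":1},{"dx":-0.112,"dy":-0.45,"dz":-0.36,"yaw":0.06,"claw":1},{"dx":-0.112,"dy":-0.477,"dz":-0.36,"yaw":0.06,"claw":1},{"dx":-0.112,"dy":-0.477,"dz":-0.36,"yaw":0.06,"claw":1},{"dx":-0.112,"dy":-0.477,"dz":-0.36,"yaw":0.06,"claw":1}]}}

```text
time: 10.55
tool_pos: [0.5706, 0.2187, 0.1983]
tool_rot: [0.0, 0.999, -0.046, -0.0]
contact_force: [0.8, -1.0, -0.7]
gripper_width: 0.232
grasp_force: 72.8
```

Run:
```python
from h import *
im,T=wrist("w4")
cv2.imwrite("pics/w4b.png",cv2.resize(im,None,fx=1.42,fy=1.42,interpolation=cv2.INTER_CUBIC))
print(manip.state()["gripper_width"]); move((.57,.22,.20),-.095)
```

```text
0.2312992560587838
pos [0.5707 0.2186 0.1985] head -0.093 q6 1.91 -> dx,dy,dz,yaw [-0.0016 -0.0027 -0.0031] 0.0014
```

View pics/w4b.png

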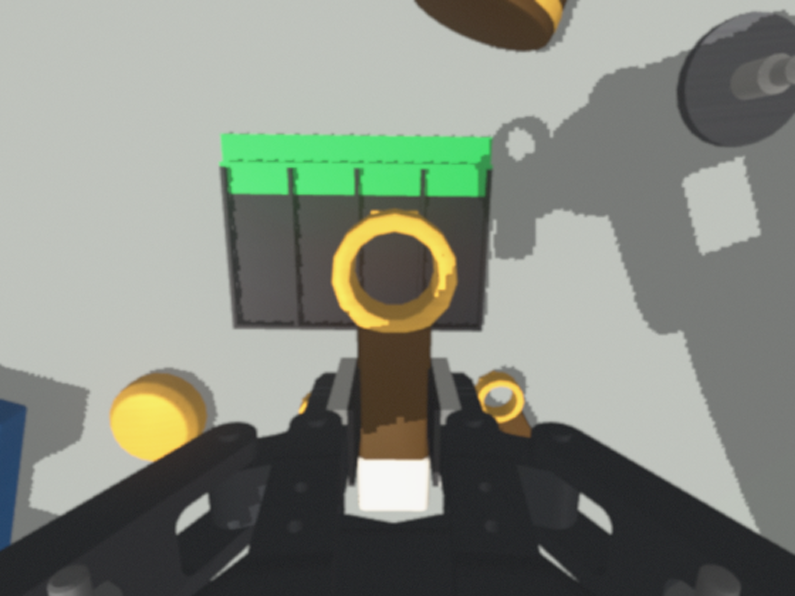

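The tray's rear corners are at (235,328) and (482,330), and its front wall line runs from (222,167) to (491,170).

Run:
```python
from h import *
T=np.load("pics/w4.npy")
f=lambda p,h: ray(T,(np.array(p)+.5)/1.42-.5,h)[0,:2]
q=[f(p,.01) for p in[(235,328),(482,330),(222,163),(491,165)]]
print(np.round(q,4))
for i,j in((0,1),(2,3)): d=q[i]-q[j]; print(np.hypot(*d),np.arctan2(-d[0],d[1]))
d=(q[2]+q[3]-q[0]-q[1])/2; print(np.hypot(*d),np.arctan2(d[1],d[0]))
y=-.095; u=np.array([np.cos(y),np.sin(y)]);v=np.array([-u[1],u[0]])
C=(q[0]+q[1])/2+.059*u; print("C",C, np.mean(q,0))
for k in(-.0675,-.0225,.0225,.0675): print(k,"TCP",(C+k*v+(.027-.0447)*u).round(4))
```

```text
[[0.5362 0.3391]
 [0.5179 0.1592]
 [0.6516 0.3265]
 [0.6337 0.1483]]
0.18079379017409505 -0.10147383503953654
0.17913593685352242 -0.09997490857103045
0.11613026850459408 -0.10119022459587353
C [0.5858123  0.24352896] [0.58484645 0.24325993]
-0.0675 TCP [0.5618 0.178 ]
-0.0225 TCP [0.5661 0.2228]
0.0225 TCP [0.5703 0.2676]
0.0675 TCP [0.5746 0.3124]
```

Run:
```python
from h import *
move((.5615,.1778,.014),-.1)
```

```text
pos [0.5707 0.2186 0.1985] head -0.093 q6 1.91 -> dx,dy,dz,yaw [-0.0106  0.0826  0.369 ] 0.0047
```

{"api": "send_rows", "payload": {"increments": [{"dx":-0.0106,"dy":0.0826,"dz":0.08,"yaw":0.005,"claw":1},{"dx":-0.0106,"dy":0.0826,"dz":0.2,"yaw":0.005,"claw":1},{"dx":-0.0106,"dy":0.0826,"dz":0.3,"yaw":0.005,"claw":1},{"dx":-0.0106,"dy":0.0826,"dz":0.34,"yaw":0.005,"claw":1},{"dx":-0.0106,"dy":0.0826,"dz":0.358,"yaw":0.005,"claw":1},{"dx":-0.0106,"dy":0.0826,"dz":0.368,"yaw":0.005,"claw":1},{"dx":-0.0106,"dy":0.0826,"dz":0.368,"yaw":0.005,"claw":1},{"dx":-0.0106,"dy":0.0826,"dz":0.368,"yaw":0.005,"claw":1}]}}

```text
time: 11.6
tool_pos: [0.5625, 0.1797, 0.0164]
tool_rot: [-0.0, 0.999, -0.049, 0.001]
contact_force: [1.0, 0.0, -1.0]
gripper_width: 0.236
grasp_force: 72.8
```

{"api": "send_rows", "payload": {"increments": [{"dx":-0.002,"dy":0.004,"dz":0,"yaw":0,"claw":1},{"dx":-0.002,"dy":0.004,"dz":0.004,"yaw":0,"claw":1},{"dx":-0.002,"dy":0.004,"dz":0.004,"yaw":0,"claw":1},{"dx":-0.002,"dy":0.004,"dz":0.004,"yaw":0,"claw":1}]}}

```text
time: 12.1
tool_pos: [0.5605, 0.1774, 0.0129]
tool_rot: [0.0, 0.999, -0.049, 0.0]
contact_force: [1.8, -0.1, -1.0]
gripper_width: 0.233
grasp_force: 72.9
```

{"api": "send_rows", "payload": {"increments": [{"dx":0,"dy":0,"dz":0,"yaw":0,"claw":0.3},{"dx":0,"dy":0,"dz":0,"yaw":0,"claw":0.2},{"dx":0,"dy":0,"dz":0,"yaw":0,"claw":0.2},{"dx":0,"dy":0,"dz":-0.05,"yaw":0,"claw":0.2},{"dx":0,"dy":0,"dz":-0.15,"yaw":0,"claw":0.0},{"dx":0,"dy":0,"dz":-0.25,"yaw":0,"claw":-0.2},{"dx":0,"dy":0,"dz":-0.25,"yaw":0,"claw":-0.2}]}}

```text
time: 12.98
tool_pos: [0.5637, 0.1782, 0.144]
tool_rot: [-0.001, 0.999, -0.049, 0.005]
contact_force: [-0.2, -0.7, -0.4]
gripper_width: 0.598
grasp_force: 0.0
```

```bash
cat >> h.py <<'E'
HUE={"w":None,"y":(24,34),"g":(45,75),"b":(105,125),"r":(0,8)}
def blob(m,near,rad):
    n,l,s,c=cv2.connectedComponentsWithStats(m.astype(np.uint8))
    k=[i for i in range(1,n) if s[i,4]>40 and np.hypot(*(c[i]-near))<rad]
    return None if not k else (l==max(k,key=lambda i:s[i,4]))
def bronze(im):
    h=cv2.cvtColor(im,cv2.COLOR_BGR2HSV); return (h[...,0]>=14)&(h[...,0]<=24)&(h[...,1]>110)&(h[...,2]>70)
def ell(m):
    c=max(cv2.findContours(m.astype(np.uint8),cv2.RETR_EXTERNAL,cv2.CHAIN_APPROX_NONE)[0],key=cv2.contourArea)
    return cv2.fitEllipse(c)
def hole(m):
    c,hi=cv2.findContours(m.astype(np.uint8),cv2.RETR_CCOMP,cv2.CHAIN_APPROX_NONE)
    c=[c[i] for i in range(len(c)) if hi[0][i][3]>=0 and len(c[i])>8]
    return cv2.fitEllipse(max(c,key=cv2.contourArea)) if c else None
def findarm(im,T,col,eye0,head0,h=.018,rad=60):
    """eye centre & heading of arm lying on the counter"""
    u=np.array([np.cos(head0),np.sin(head0)])
    pe=wproj(T,(*eye0,h))[0]; pb=wproj(T,(*(np.array(eye0)-.067*u),h))[0]
    e=blob(bronze(im),pe,rad); hs=cv2.cvtColor(im,cv2.COLOR_BGR2HSV); lo,hi=HUE[col]
    b=blob((hs[...,0]>=lo)&(hs[...,0]<=hi)&(hs[...,1]>140)&(hs[...,2]>50),pb,rad)
    print("pred px eye,band",pe.round(1),pb.round(1))
    E=ell(e) if e is not None else None
    B=np.argwhere(b)[:,::-1].mean(0) if b is not None else None
    print("eye",E,"band",B)
    if E is not None:
        # outer outline = top rim and lower rim: effective height about mid
        ew=ray(T,E[0],.012)[0,:2]; print("eye world",ew.round(4))
        if B is not None:
            bw=ray(T,B,.013)[0,:2]; d=ew-bw; print("len",np.hypot(*d).round(4),"head",np.arctan2(d[1],d[0]).round(3))
E
python3 - <<'E'
from h import *
print(manip.state()["time"]); move((.4265,.2562,.12),.655)
for n in("w3","w4"):
    im=cv2.imread(f"pics/{n}.png");T=np.load(f"pics/{n}.npy")
    m=blob(bronze(im),wproj(T,(T@[.0447,-.0007,-.0086,1])[:3])[0],40); print(n,ell(m),hole(m))
im=cv2.imread("pics/w1.png");T=np.load("pics/w1.npy")
findarm(im,T,"y",(.4622,.2836),.65); findarm(im,T,"g",(.4525,-.2645),1.07)
E
```

```text
12.975
pos [0.5637 0.1782 0.144 ] head -0.099 q6 1.85 -> dx,dy,dz,yaw [-0.289  -0.1282  0.0454] -0.5024
w3 ((276.91815185546875, 204.22264099121094), (79.22061920166016, 154.67138671875), 179.6096649169922) ((276.29656982421875, 176.9373321533203), (52.72501754760742, 56.527828216552734), 87.5262222290039)Traceback (most recent call last):
  File "<stdin>", line 5, in <module>
  File "h.py", line 40, in ell
    c=max(cv2.findContours(m.astype(np.uint8),cv2.RETR_EXTERNAL,cv2.CHAIN_APPROX_NONE)[0],key=cv2.contourArea)
                           ^^^^^^^^
AttributeError: 'NoneType' object has no attribute 'astype'
```

{"api": "send_rows", "payload": {"increments": [{"dx":-0.06,"dy":-0.03,"dz":0,"yaw":-0.1,"claw":-0.2},{"dx":-0.15,"dy":-0.07,"dz":0,"yaw":-0.5,"claw":-0.2},{"dx":-0.24,"dy":-0.11,"dz":0,"yaw":-0.5,"claw":-0.2},{"dx":-0.289,"dy":-0.128,"dz":0,"yaw":-0.5,"claw":-0.2},{"dx":-0.289,"dy":-0.128,"dz":0,"yaw":-0.5,"claw":-0.2},{"dx":-0.289,"dy":-0.128,"dz":0,"yaw":-0.5,"claw":-0.2},{"dx":-0.289,"dy":-0.128,"dz":0,"yaw":-0.5,"claw":-0.2}]}}

```text
time: 13.85
tool_pos: [0.4235, 0.2549, 0.1377]
tool_rot: [0.0, 0.948, 0.319, -0.0]
contact_force: [0.0, -0.0, 0.4]
gripper_width: 0.601
grasp_force: 0.0
```

```bash
sed -i 's/(h\[...,1\]>110)&(h\[...,2\]>70)/(h[...,1]>110)\&(h[...,2]>105)/' h.py
python3 - <<'E'
from h import *
for n in("w3","w4"):
    im=cv2.imread(f"pics/{n}.png");T=np.load(f"pics/{n}.npy")
    m=blob(bronze(im),wproj(T,(T@[.0447,-.0007,-.0086,1])[:3])[0],60); print(n,wproj(T,(T@[.0447,-.0007,-.0086,1])[:3])[0])
    if m is not None: print(ell(m),hole(m))
im,T=wrist("y1"); findarm(im,T,"y",(.4622,.2836),.65)
cv2.imwrite("pics/y1b.png",cv2.resize(im,None,fx=1.42,fy=1.42,interpolation=cv2.INTER_CUBIC))
E
```

```text
w3 [276.76746116 179.83995749]
((275.991943359375, 185.52536010742188), (82.07833099365234, 103.03977966308594), 8.237648963928223) ((276.29656982421875, 176.9373321533203), (52.72501754760742, 56.527828216552734), 87.5262222290039)
w4 [276.76746116 179.83995749]
((277.2025146484375, 191.40560913085938), (87.78875732421875, 88.27637481689453), 62.19154357910156) ((277.2386169433594, 189.01016235351562), (51.421260833740234, 56.04608154296875), 92.46551513671875)
pred px eye,band [278.5 145.3] [278.5 228.3]
eye ((278.5692138671875, 167.92843627929688), (40.43891525268555, 118.34344482421875), 174.69345092773438) band [279.16206262 227.62062615]
eye world [0.4477 0.2725]
len 0.0499 head 0.66
```

View pics/y1b.png

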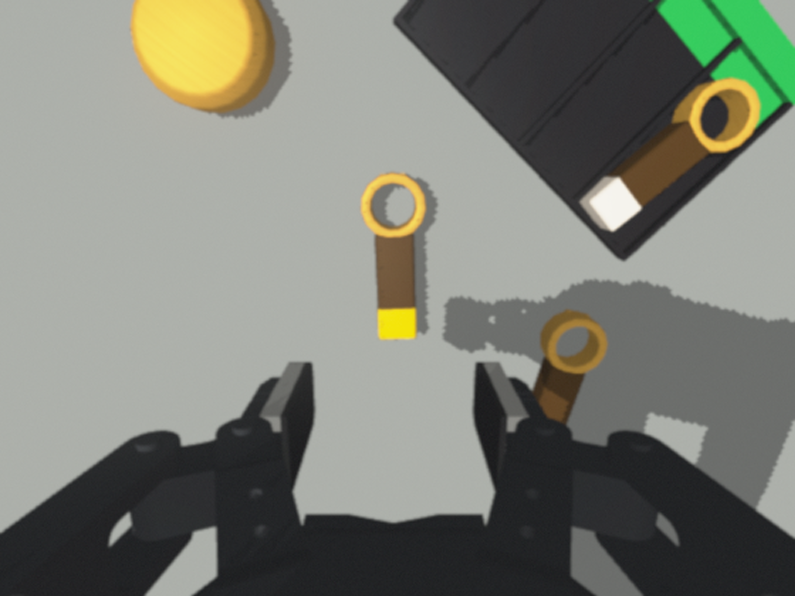

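White lies in its compartment in the black tray. Yellow is aligned under the gripper, with its eye at (393,205) and its band at (397,323).

Run:
```python
from h import *
T=np.load("pics/y1.npy")
f=lambda p,h: ray(T,(np.array(p)+.5)/1.42-.5,h)[0,:2].round(4)
a=f((393,205),.018);b=f((397,323),.018);d=a-b;h=np.arctan2(d[1],d[0]);print(a,np.hypot(*d),h)
g=a-.045*np.array([np.cos(h),np.sin(h)]); move((*g,.009),h)
def tray(p,C,y): d=np.array(p)-C; return (d[0]*np.cos(y)+d[1]*np.sin(y)).round(4),(-d[0]*np.sin(y)+d[1]*np.cos(y)).round(4)
print("white eye/band in tray",tray(f((725,115),.022),(.585,.2434),-.1),tray(f((614,203),.022),(.585,.2434),-.1))
```

```text
[0.462  0.2853] 0.06703200728010467 0.6828954679007476
pos [0.4235 0.2549 0.1377] head 0.649 q6 1.31 -> dx,dy,dz,yaw [0.0083 0.0012 0.2574] -0.0225
white eye/band in tray (np.float64(0.0207), np.float64(-0.0629)) (np.float64(-0.0458), np.float64(-0.0555))
```

{"api": "send_rows", "payload": {"increments": [{"dx":0.0083,"dy":0.0012,"dz":0.1,"yaw":-0.022,"claw":-0.2},{"dx":0.0083,"dy":0.0012,"dz":0.19,"yaw":-0.022,"claw":-0.2},{"dx":0.0083,"dy":0.0012,"dz":0.24,"yaw":-0.022,"claw":-0.2},{"dx":0.0083,"dy":0.0012,"dz":0.257,"yaw":-0.022,"claw":-0.2},{"dx":0.0083,"dy":0.0012,"dz":0.257,"yaw":-0.022,"claw":-0.2}]}}

```text
time: 14.52
tool_pos: [0.4268, 0.2573, 0.0094]
tool_rot: [0.0, 0.942, 0.335, -0.0]
contact_force: [0.4, 0.3, -0.6]
gripper_width: 0.6
grasp_force: 0.0
```

Run:
```python
from h import *
g=np.array((.462,.2853))-.045*np.array([np.cos(.675),np.sin(.675)]); move((*g,.0085),.675)
```

```text
pos [0.4268 0.2573 0.0094] head 0.684 q6 1.28 -> dx,dy,dz,yaw [0.     0.0002 0.0018] 0.0057
```

Close, lift, and carry over towards the gauge at z = 0.15.

{"api": "send_rows", "payload": {"increments": [{"dx":0,"dy":0,"dz":0.001,"yaw":0,"claw":1},{"dx":0,"dy":0,"dz":0.001,"yaw":0,"claw":1},{"dx":0,"dy":0,"dz":0.001,"yaw":0,"claw":1},{"dx":0,"dy":0,"dz":0.001,"yaw":0,"claw":1},{"dx":0,"dy":0,"dz":0.001,"yaw":0,"claw":1},{"dx":0,"dy":0,"dz":-0.08,"yaw":0,"claw":1},{"dx":0,"dy":0,"dz":-0.18,"yaw":0,"claw":1},{"dx":0,"dy":0,"dz":-0.3,"yaw":0,"claw":1},{"dx":0,"dy":0,"dz":-0.3,"yaw":0,"claw":1}]}}

```text
time: 15.65
tool_pos: [0.4298, 0.2589, 0.1659]
tool_rot: [-0.0, 0.942, 0.336, 0.006]
contact_force: [-0.3, 0.0, -1.4]
gripper_width: 0.233
grasp_force: 59.1
```

Run:
```python
from h import *
move((.6260,-.0187,.15),0)
```

```text
pos [0.4298 0.2589 0.1659] head 0.684 q6 1.28 -> dx,dy,dz,yaw [-0.0474  0.6782  0.0336] 0.4563
```

{"api": "send_rows", "payload": {"increments": [{"dx":0,"dy":0.06,"dz":0,"yaw":0.08,"claw":1},{"dx":0,"dy":0.16,"dz":0,"yaw":0.2,"claw":1},{"dx":-0.02,"dy":0.27,"dz":0,"yaw":0.3,"claw":1},{"dx":-0.03,"dy":0.38,"dz":0,"yaw":0.4,"claw":1},{"dx":-0.04,"dy":0.49,"dz":0,"yaw":0.456,"claw":1},{"dx":-0.047,"dy":0.58,"dz":0,"yaw":0.456,"claw":1},{"dx":-0.047,"dy":0.65,"dz":0.04,"yaw":0.456,"claw":1},{"dx":-0.047,"dy":0.678,"dz":0.09,"yaw":0.456,"claw":1},{"dx":-0.047,"dy":0.678,"dz":0.13,"yaw":0.456,"claw":1},{"dx":-0.047,"dy":0.678,"dz":0.13,"yaw":0.456,"claw":1},{"dx":-0.047,"dy":0.678,"dz":0.13,"yaw":0.456,"claw":1}]}}

```text
time: 17.02
tool_pos: [0.6223, -0.0194, 0.0947]
tool_rot: [-0.0, 1.0, 0.001, 0.0]
contact_force: [-0.0, -0.4, -1.8]
gripper_width: 0.232
grasp_force: 59.2
```

```bash
cat >> h.py <<'E'
def grip(name,z=-.0086):
    """eye centre (tool x,y) of the held arm, from its outline; also hole/outer ratio"""
    im,T=wrist(name); m=blob(bronze(im),wproj(T,(T@[.0447,-.0007,z,1])[:3])[0],60)
    H=hole(m); ys,xs=np.where(m); w=xs.max()-xs.min()+1; top=ys.min()
    # outer width w px -> centre: top rim + w/2
    c=((xs.max()+xs.min())/2, top+w/2)
    e=ray(T,c,T[2,3]-z)[0]; et=np.linalg.inv(T)@[*e,1]
    print("hole",np.round(H[0],1),np.round(H[1],1),"outer w",w,"c",np.round(c,1),"eye in tool",et[:2].round(4),"world",e.round(4))
    return im,T
E
python3 - <<'E'
from h import *
im,T=grip("y2"); print(manip.state()["time"],manip.state()["gripper_width"])
move((.6260,-.0187,.075),0)
cv2.imwrite("pics/y2b.png",cv2.resize(im[60:340,120:440],None,fx=2.0,fy=2.0,interpolation=cv2.INTER_CUBIC))
E
```

```text
hole [276.9 177. ] [52.3 55.7] outer w 86 c [277.5 180. ] eye in tool [ 0.0442 -0.0006] world [ 0.6665 -0.0188  0.1033]
17.075 0.23250312776955082
pos [ 0.6228 -0.0195  0.0955] head 0.001 q6 1.42 -> dx,dy,dz,yaw [ 0.0062 -0.0016  0.0409] 0.0008
```

View pics/y2b.png

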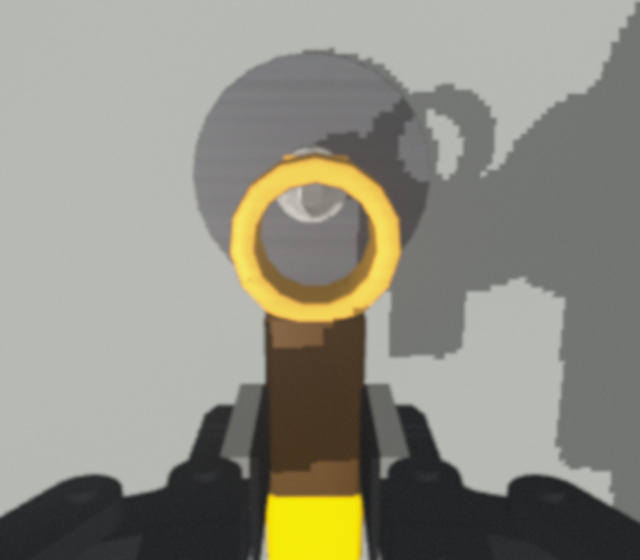

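{"api": "send_rows", "payload": {"increments": [{"dx":0.006,"dy":-0.0016,"dz":0.01,"yaw":0,"claw":1},{"dx":0.006,"dy":-0.0016,"dz":0.03,"yaw":0,"claw":1},{"dx":0.006,"dy":-0.0016,"dz":0.04,"yaw":0,"claw":1},{"dx":0.006,"dy":-0.0016,"dz":0.04,"yaw":0,"claw":1}]}}

```text
time: 17.58
tool_pos: [0.6247, -0.0192, 0.0732]
tool_rot: [-0.0, 1.0, 0.0, -0.001]
contact_force: [-0.2, -0.8, -1.9]
gripper_width: 0.235
grasp_force: 59.2
```

Run:
```python
from h import *
move((.6260,-.0187,.075),0)
```

```text
pos [ 0.6247 -0.0192  0.0732] head 0.0 q6 1.42 -> dx,dy,dz,yaw [ 0.0025 -0.0011 -0.0036] 0.0002
```

{"api": "send_rows", "payload": {"increments": [{"dx":0.0025,"dy":-0.001,"dz":0.0,"yaw":0,"claw":1},{"dx":0.0025,"dy":-0.001,"dz":0.015,"yaw":0,"claw":1},{"dx":0.0025,"dy":-0.001,"dz":0.03,"yaw":0,"claw":1},{"dx":0.0025,"dy":-0.001,"dz":0.04,"yaw":0,"claw":1},{"dx":0.0025,"dy":-0.001,"dz":0.05,"yaw":0,"claw":1},{"dx":0.0025,"dy":-0.001,"dz":0.058,"yaw":0,"claw":1},{"dx":0.0025,"dy":-0.001,"dz":0.064,"yaw":0,"claw":1},{"dx":0.0025,"dy":-0.001,"dz":0.064,"yaw":0,"claw":1}]}}

```text
time: 18.58
tool_pos: [0.6265, -0.0188, 0.042]
tool_rot: [-0.0, 1.0, 0.0, -0.0]
contact_force: [0.4, 0.4, -1.7]
gripper_width: 0.232
grasp_force: 59.2
```

No resistance at the step, so I'll carry on down.

{"api": "send_rows", "payload": {"increments": [{"dx":0,"dy":0,"dz":0.008,"yaw":0,"claw":1},{"dx":0,"dy":0,"dz":0.016,"yaw":0,"claw":1},{"dx":0,"dy":0,"dz":0.024,"yaw":0,"claw":1},{"dx":0,"dy":0,"dz":0.032,"yaw":0,"claw":1},{"dx":0,"dy":0,"dz":0.04,"yaw":0,"claw":1},{"dx":0,"dy":0,"dz":0.044,"yaw":0,"claw":1},{"dx":0,"dy":0,"dz":0.045,"yaw":0,"claw":1},{"dx":0,"dy":0,"dz":0.045,"yaw":0,"claw":1},{"dx":0,"dy":0,"dz":0.045,"yaw":0,"claw":1},{"dx":0,"dy":0,"dz":0.045,"yaw":0,"claw":1},{"dx":0,"dy":0,"dz":0.045,"yaw":0,"claw":1}]}}

```text
time: 19.95
tool_pos: [0.6269, -0.0188, 0.0206]
tool_rot: [0.0, 1.0, 0.0, 0.0]
contact_force: [-3.2, 0.6, 6.9]
gripper_width: 0.234
grasp_force: 59.9
```

Run:
```python
from h import *
im,T=wrist("y3"); 
sc=cv2.resize(manip.grab_frame("side")[140:250,210:350,::-1],None,fx=2.8,fy=2.8,interpolation=cv2.INTER_CUBIC)
b=cv2.resize(im[60:340,120:440],(352,308))
cv2.imwrite("pics/y3b.png",np.hstack([sc,b])) if False else cv2.imwrite("pics/y3b.png",np.hstack([sc[:308],b]))
s=manip.state();print(s["contact_force"],s["tool_pos"],s["gripper_width"])
```

```text
[-2.89102045  0.35303111  5.6668726 ] [ 0.62689812 -0.01886187  0.02061832] 0.2316368704444762
```

View pics/y3b.png

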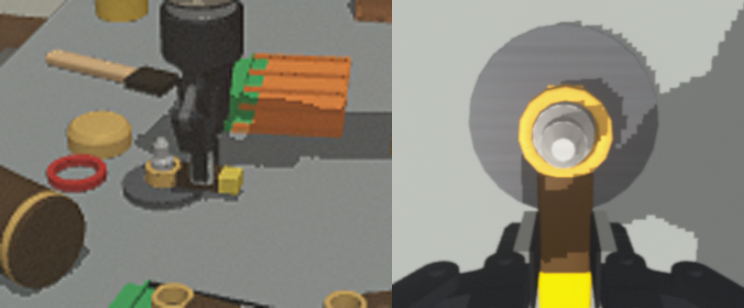

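Yellow's eye is down around the pin on the plate, with contact felt. I'll let go for a moment so it seats fully, then grip it again.

{"api": "send_rows", "payload": {"increments": [{"dx":0,"dy":0,"dz":0,"yaw":0,"claw":0.35},{"dx":0,"dy":0,"dz":0,"yaw":0,"claw":0.35},{"dx":0,"dy":0,"dz":0.001,"yaw":0,"claw":0.35},{"dx":0,"dy":0,"dz":0.001,"yaw":0,"claw":0.35},{"dx":0,"dy":0,"dz":0.001,"yaw":0,"claw":0.35},{"dx":0,"dy":0,"dz":0.001,"yaw":0,"claw":0.35},{"dx":0,"dy":0,"dz":0.001,"yaw":0,"claw":1},{"dx":0,"dy":0,"dz":0.001,"yaw":0,"claw":1},{"dx":0,"dy":0,"dz":0.001,"yaw":0,"claw":1},{"dx":0,"dy":0,"dz":0.001,"yaw":0,"claw":1},{"dx":0,"dy":0,"dz":0.001,"yaw":0,"claw":1}]}}

```text
time: 21.42
tool_pos: [0.6269, -0.0188, 0.0196]
tool_rot: [0.0, 1.0, 0.0, 0.0]
contact_force: [-0.3, -0.7, 3.4]
gripper_width: 0.235
grasp_force: 59.2
```

Run:
```python
from h import *
im,T=wrist("y4"); p=wproj(T,(T@[.0447,-.0007,-.0086,1])[:3])[0]
m=blob(bronze(im),p,60); ys,xs=np.where(m); print("outer w",xs.max()-xs.min()+1,"top",ys.min())
move((.57,.22,.17),-.1)
```

```text
outer w 87 top 136
pos [ 0.6269 -0.0189  0.0196] head 0.0 q6 1.42 -> dx,dy,dz,yaw [-0.1135 -0.4778 -0.3009] 0.0669
```

{"api": "send_rows", "payload": {"increments": [{"dx":0,"dy":0,"dz":-0.03,"yaw":0,"claw":1},{"dx":0,"dy":0,"dz":-0.08,"yaw":0,"claw":1},{"dx":0,"dy":0,"dz":-0.16,"yaw":0,"claw":1},{"dx":0,"dy":0,"dz":-0.25,"yaw":0,"claw":1},{"dx":-0.01,"dy":-0.06,"dz":-0.3,"yaw":0.067,"claw":1},{"dx":-0.04,"dy":-0.16,"dz":-0.3,"yaw":0.067,"claw":1},{"dx":-0.07,"dy":-0.27,"dz":-0.3,"yaw":0.067,"claw":1},{"dx":-0.1,"dy":-0.38,"dz":-0.3,"yaw":0.067,"claw":1},{"dx":-0.104,"dy":-0.49,"dz":-0.3,"yaw":0.067,"claw":1},{"dx":-0.104,"dy":-0.58,"dz":-0.28,"yaw":0.067,"claw":1},{"dx":-0.104,"dy":-0.64,"dz":-0.22,"yaw":0.067,"claw":1},{"dx":-0.104,"dy":-0.662,"dz":-0.18,"yaw":0.067,"claw":1},{"dx":-0.104,"dy":-0.662,"dz":-0.16,"yaw":0.067,"claw":1},{"dx":-0.104,"dy":-0.662,"dz":-0.16,"yaw":0.067,"claw":1},{"dx":-0.104,"dy":-0.662,"dz":-0.16,"yaw":0.067,"claw":1}]}}

```text
time: 23.35
tool_pos: [0.5755, 0.3113, 0.1005]
tool_rot: [-0.0, 0.999, -0.051, 0.001]
contact_force: [0.2, 0.1, -2.0]
gripper_width: 0.228
grasp_force: 60.2
```

Run:
```python
from h import *
im,T=grip("y5"); print(manip.state()["gripper_width"])
move((.5748,.3123,.0145),-.1)
```

```text
hole [276.9 176.6] [51.2 54.9] outer w 81 c [281.  177.5] eye in tool [0.0451 0.0009] world [0.6203 0.3059 0.1091]
0.2347651991767652
pos [0.5757 0.3115 0.1008] head -0.101 q6 2.05 -> dx,dy,dz,yaw [-0.0022 -0.0012  0.1726] -0.001
```

{"api": "send_rows", "payload": {"increments": [{"dx":-0.002,"dy":-0.002,"dz":0.06,"yaw":0,"claw":1},{"dx":-0.002,"dy":-0.002,"dz":0.11,"yaw":0,"claw":1},{"dx":-0.002,"dy":-0.002,"dz":0.145,"yaw":0,"claw":1},{"dx":-0.002,"dy":-0.002,"dz":0.16,"yaw":0,"claw":1},{"dx":-0.002,"dy":-0.002,"dz":0.17,"yaw":0,"claw":1},{"dx":-0.002,"dy":-0.002,"dz":0.172,"yaw":0,"claw":1},{"dx":-0.002,"dy":-0.002,"dz":0.172,"yaw":0,"claw":1}]}}

```text
time: 24.28
tool_pos: [0.5742, 0.3135, 0.0141]
tool_rot: [-0.0, 0.999, -0.05, 0.001]
contact_force: [-0.7, -0.6, -0.9]
gripper_width: 0.236
grasp_force: 60.3
```

{"api": "send_rows", "payload": {"increments": [{"dx":0,"dy":0.002,"dz":0,"yaw":0,"claw":1},{"dx":0,"dy":0.002,"dz":0.001,"yaw":0,"claw":1},{"dx":0,"dy":0.002,"dz":0.001,"yaw":0,"claw":0.3},{"dx":0,"dy":0.002,"dz":0.001,"yaw":0,"claw":0.3},{"dx":0,"dy":0.002,"dz":0.001,"yaw":0,"claw":0.2},{"dx":0,"dy":0.002,"dz":-0.04,"yaw":0,"claw":0.2},{"dx":0,"dy":0.002,"dz":-0.12,"yaw":0,"claw":0.0},{"dx":0,"dy":0.06,"dz":-0.22,"yaw":0,"claw":-0.2},{"dx":0,"dy":0.12,"dz":-0.32,"yaw":0,"claw":-0.2},{"dx":0,"dy":0.14,"dz":-0.34,"yaw":0,"claw":-0.2},{"dx":0,"dy":0.14,"dz":-0.34,"yaw":0,"claw":-0.2},{"dx":0,"dy":0.14,"dz":-0.34,"yaw":0,"claw":-0.2}]}}

```text
time: 25.78
tool_pos: [0.5656, 0.2438, 0.1813]
tool_rot: [0.0, 0.999, -0.05, -0.002]
contact_force: [0.0, -0.3, -0.0]
gripper_width: 0.601
grasp_force: 0.0
```

Run:
```python
from h import *
im,T=wrist("t1")
w=cv2.resize(im[60:300,130:430],None,fx=2.0,fy=2.0,interpolation=cv2.INTER_CUBIC)
cv2.imwrite("pics/t1b.png",w)
g=np.array((.4525,-.2640))-.045*np.array([np.cos(1.07),np.sin(1.07)]);print(g); move((*g,.14),1.07)
```

```text
[ 0.43089441 -0.30347402]
pos [0.5655 0.2439 0.1809] head -0.1 q6 1.96 -> dx,dy,dz,yaw [-0.1588  1.1159  0.0838] -0.7797
```

View pics/t1b.png

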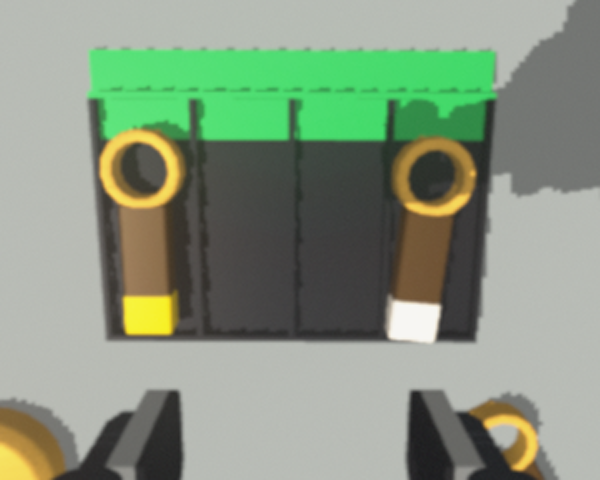

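Yellow lies cleanly in its compartment. White's tail at (388–441,340) sits right at the back wall and is skewed, so I'll re-lay it now.

Run:
```python
from h import *
T=np.load("pics/t1.npy")
f=lambda p,h: ray(T,(np.array(p)+.5)/2-.5+[130,60],h)[0,:2]
C=np.array((.585,.2434));y=-.1;u=np.array([np.cos(y),np.sin(y)]);v=np.array([-u[1],u[0]])
for n,e,b in(("w",(434,176),(414,321)),("y",(141,168),(150,315))):
    e=f(e,.022);b=f(b,.022);d=e-b;h=np.arctan2(d[1],d[0]);print(n,e.round(4),"head",h,np.hypot(*d),"tray",(e-C)@u,(e-C)@v)
    if n=="w": g=e-.045*d/np.hypot(*d); print(g); move((*g,.0138),h)
for p in[(108,340),(476,341)]: q=f(p,.01);print("back corner",((q-C)@u).round(4),((q-C)@v).round(4))
```

```text
w [0.6012 0.1789] head -0.1828735450550056 0.06739976442251001 tray 0.022562640805557175 -0.06251535851907614
[0.55695917 0.18712797]
pos [0.5655 0.2439 0.1809] head -0.1 q6 1.96 -> dx,dy,dz,yaw [-0.0044  0.1142  0.3344] 0.0556
y [0.6176 0.3073] head -0.10028625167493069 0.06769610943781933 tray 0.02605621252493552 0.06684372950787859
back corner -0.0581 0.091
back corner -0.0587 -0.0902
```

{"api": "send_rows", "payload": {"increments": [{"dx":-0.0044,"dy":0.1,"dz":0.05,"yaw":0.055,"claw":0},{"dx":-0.0044,"dy":0.114,"dz":0.17,"yaw":0.055,"claw":0},{"dx":-0.0044,"dy":0.114,"dz":0.27,"yaw":0.055,"claw":0},{"dx":-0.0044,"dy":0.114,"dz":0.31,"yaw":0.055,"claw":0},{"dx":-0.0044,"dy":0.114,"dz":0.333,"yaw":0.055,"claw":0},{"dx":-0.0044,"dy":0.114,"dz":0.333,"yaw":0.055,"claw":0},{"dx":-0.0044,"dy":0.114,"dz":0.333,"yaw":0.055,"claw":1},{"dx":-0.0044,"dy":0.114,"dz":0.333,"yaw":0.055,"claw":1},{"dx":-0.0044,"dy":0.114,"dz":0.333,"yaw":0.055,"claw":1},{"dx":-0.0044,"dy":0.114,"dz":0.333,"yaw":0.055,"claw":1},{"dx":-0.0044,"dy":0.114,"dz":0.333,"yaw":0.055,"claw":1}]}}

```text
time: 27.2
tool_pos: [0.5601, 0.1854, 0.0195]
tool_rot: [0.002, 0.996, -0.091, 0.001]
contact_force: [-2.7, -7.6, 5.5]
gripper_width: 0.218
grasp_force: 58.5
```

Run:
```python
from h import *
print(manip.state()["gripper_width"],manip.state()["grasp_force"]);move((.5614,.1779,.014),-.1)
```

```text
0.2178431158476157 58.509408831596375
pos [0.5601 0.1854 0.0195] head -0.182 q6 1.95 -> dx,dy,dz,yaw [0.0052 0.0142 0.0111] -0.0548
```

{"api": "send_rows", "payload": {"increments": [{"dx":0,"dy":0,"dz":-0.02,"yaw":0,"claw":1},{"dx":0,"dy":0,"dz":-0.05,"yaw":0,"claw":1},{"dx":0.005,"dy":0.014,"dz":-0.05,"yaw":-0.055,"claw":1},{"dx":0.005,"dy":0.014,"dz":-0.05,"yaw":-0.055,"claw":1},{"dx":0.005,"dy":0.014,"dz":-0.05,"yaw":-0.055,"claw":1}]}}

```text
time: 27.82
tool_pos: [0.5602, 0.1802, 0.0424]
tool_rot: [-0.0, 0.999, -0.051, 0.0]
contact_force: [-0.6, 0.1, -1.1]
gripper_width: 0.22
grasp_force: 59.0
```

Run:
```python
from h import *
try: im,T=grip("w5")
except Exception as e: print(e); im,T=wrist("w5")
print(manip.state()["gripper_width"],manip.state()["contact_force"])
cv2.imwrite("pics/w5b.png",cv2.resize(im,None,fx=1.42,fy=1.42,interpolation=cv2.INTER_CUBIC));move((.5614,.1779,.014),-.1)
```

```text
hole [277.5 179.1] [48.6 52.7] outer w 84 c [277.5 183. ] eye in tool [ 0.0429 -0.0005] world [0.6029 0.1764 0.051 ]
0.21838831279443166 [ 0.71537373 -0.52209604 -1.11414546]
pos [0.56   0.1801 0.0421] head -0.101 q6 1.86 -> dx,dy,dz,yaw [0.0032 0.0042 0.0562] -0.0006
```

View pics/w5b.png

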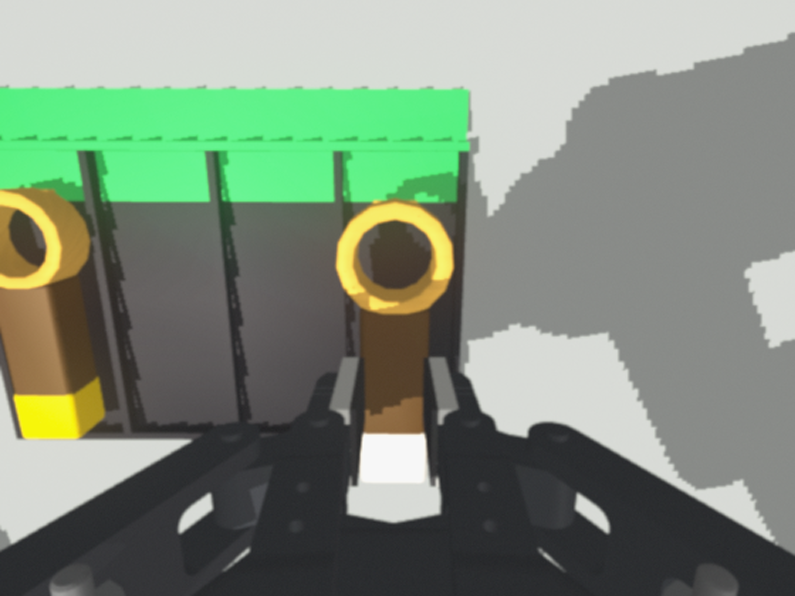

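White is held, its eye now straight and in line with the compartment at (395,258). Lowering it.

{"api": "send_rows", "payload": {"increments": [{"dx":0.006,"dy":0.005,"dz":0.01,"yaw":0,"claw":1},{"dx":0.006,"dy":0.005,"dz":0.025,"yaw":0,"claw":1},{"dx":0.006,"dy":0.005,"dz":0.038,"yaw":0,"claw":1},{"dx":0.006,"dy":0.005,"dz":0.045,"yaw":0,"claw":1},{"dx":0.006,"dy":0.005,"dz":0.045,"yaw":0,"claw":1}]}}

```text
time: 28.5
tool_pos: [0.5627, 0.177, 0.0195]
tool_rot: [0.0, 0.999, -0.05, -0.0]
contact_force: [-1.4, 0.3, 2.0]
gripper_width: 0.22
grasp_force: 59.7
```

{"api": "send_rows", "payload": {"increments": [{"dx":0,"dy":0,"dz":0,"yaw":0,"claw":0.3},{"dx":0,"dy":0,"dz":0,"yaw":0,"claw":0.3},{"dx":0,"dy":0,"dz":0,"yaw":0,"claw":0.3},{"dx":0,"dy":0,"dz":-0.06,"yaw":0,"claw":0.2},{"dx":0,"dy":0,"dz":-0.16,"yaw":0,"claw":0},{"dx":0,"dy":0,"dz":-0.26,"yaw":0,"claw":-0.2},{"dx":0,"dy":0,"dz":-0.32,"yaw":0,"claw":-0.2},{"dx":0,"dy":0,"dz":-0.32,"yaw":0,"claw":-0.2}]}}

```text
time: 29.5
tool_pos: [0.5648, 0.1774, 0.1831]
tool_rot: [-0.001, 0.999, -0.05, 0.003]
contact_force: [0.2, -0.0, -1.8]
gripper_width: 0.595
grasp_force: 0.0
```

Run:
```python
from h import *
im,T=wrist("w6")
C=np.array((.585,.2434));y=-.1;u=np.array([np.cos(y),np.sin(y)]);v=np.array([-u[1],u[0]])
g=cv2.cvtColor(im,cv2.COLOR_BGR2HSV); e=C+.027*u-.0675*v; b=e-.067*u
pb=wproj(T,(*b,.022))[0]; pe=wproj(T,(*e,.022))[0]; print(pe,pb)
m=blob((g[...,1]<45)&(g[...,2]>225),pb,30); c=np.argwhere(m)[:,::-1] if m is not None else None
if c is not None: print("band",c.mean(0),c.min(0),c.max(0))
m=blob(bronze(im),pe,40); print("eye",ell(m)[:2]) if m is not None else 0
move((.431,-.3035,.15),1.07)
```

```text
[278.05511644 150.87720951] [278.0256683  222.58712078]
band [277.4        224.11111111] [267 215] [288 233]
eye ((278.13031005859375, 167.1475830078125), (36.567073822021484, 86.51226043701172))
pos [0.5634 0.1771 0.1803] head -0.1 q6 1.85 -> dx,dy,dz,yaw [-0.1674  0.9829  0.0596] -0.7802
```

{"api": "send_rows", "payload": {"increments": [{"dx":-0.01,"dy":0.06,"dz":0,"yaw":-0.05,"claw":-0.2},{"dx":-0.03,"dy":0.17,"dz":0,"yaw":-0.1,"claw":-0.2},{"dx":-0.05,"dy":0.29,"dz":0,"yaw":-0.2,"claw":-0.2},{"dx":-0.07,"dy":0.41,"dz":0,"yaw":-0.3,"claw":-0.2},{"dx":-0.09,"dy":0.53,"dz":0,"yaw":-0.42,"claw":-0.2},{"dx":-0.11,"dy":0.65,"dz":0,"yaw":-0.54,"claw":-0.2},{"dx":-0.13,"dy":0.77,"dz":0.02,"yaw":-0.66,"claw":-0.2},{"dx":-0.15,"dy":0.89,"dz":0.06,"yaw":-0.78,"claw":-0.2},{"dx":-0.167,"dy":0.983,"dz":0.08,"yaw":-0.78,"claw":-0.2},{"dx":-0.167,"dy":0.983,"dz":0.08,"yaw":-0.78,"claw":-0.2},{"dx":-0.167,"dy":0.983,"dz":0.08,"yaw":-0.78,"claw":-0.2},{"dx":-0.167,"dy":0.983,"dz":0.08,"yaw":-0.78,"claw":-0.2}]}}

```text
time: 31.05
tool_pos: [0.4308, -0.3024, 0.1389]
tool_rot: [-0.0, 0.86, 0.51, 0.0]
contact_force: [0.4, 0.1, -0.2]
gripper_width: 0.598
grasp_force: 0.0
```

Run:
```python
from h import *
im,T=wrist("g1"); s=manip.state()
e=np.array((.4525,-.264)); findarm(im,T,"g",e,1.07)
m=blob(bronze(im),wproj(T,(*e,.018))[0],50); ys,xs=np.where(m); w=xs.max()-xs.min()+1
print("eye box",xs.min(),xs.max(),ys.min(),ys.max())
c=((xs.max()+xs.min())/2,ys.min()+w/2); ew=ray(T,c,.018)[0,:2]; print(c,ew)
g=ew-.045*np.array([np.cos(1.07),np.sin(1.07)]); move((*g,.0085),1.07)
```

```text
pred px eye,band [278.5 151.1] [278.3 233. ]
eye ((277.4395751953125, 162.2981414794922), (40.606788635253906, 71.10835266113281), 11.235001564025879) band [280.89397089 236.08939709]
eye world [ 0.4473 -0.2719]
len 0.0622 head 1.118
eye box 257 301 132 206
(np.float64(279.0), np.float64(154.5)) [ 0.4516009  -0.26649115]
pos [ 0.431  -0.3024  0.1392] head 1.072 q6 -0.25 -> dx,dy,dz,yaw [-0.0074  0.0017  0.2615] 0.0011
```

{"api": "send_rows", "payload": {"increments": [{"dx":-0.006,"dy":0.002,"dz":0.1,"yaw":0,"claw":-0.2},{"dx":-0.006,"dy":0.002,"dz":0.19,"yaw":0,"claw":-0.2},{"dx":-0.006,"dy":0.002,"dz":0.24,"yaw":0,"claw":-0.2},{"dx":-0.006,"dy":0.002,"dz":0.262,"yaw":0,"claw":-0.2},{"dx":-0.006,"dy":0.002,"dz":0.262,"yaw":0,"claw":-0.2},{"dx":-0.006,"dy":0.002,"dz":0.262,"yaw":0,"claw":1},{"dx":-0.006,"dy":0.002,"dz":0.262,"yaw":0,"claw":1},{"dx":-0.006,"dy":0.002,"dz":0.262,"yaw":0,"claw":1},{"dx":-0.006,"dy":0.002,"dz":0.262,"yaw":0,"claw":1},{"dx":-0.006,"dy":0.002,"dz":0.262,"yaw":0,"claw":1}]}}

```text
time: 32.35
tool_pos: [0.4312, -0.3079, 0.0103]
tool_rot: [0.002, 0.86, 0.51, 0.001]
contact_force: [0.2, 1.0, 6.8]
gripper_width: 0.236
grasp_force: 59.5
```

Run:
```python
from h import *
move((.6260,-.0187,.15),0)
```

```text
pos [ 0.4312 -0.3079  0.0103] head 1.07 q6 -0.26 -> dx,dy,dz,yaw [ 0.6943  0.0648 -0.2795] 0.7131
```

{"api": "send_rows", "payload": {"increments": [{"dx":0,"dy":0,"dz":-0.06,"yaw":0,"claw":1},{"dx":0,"dy":0,"dz":-0.16,"yaw":0,"claw":1},{"dx":0.04,"dy":0,"dz":-0.26,"yaw":0.05,"claw":1},{"dx":0.13,"dy":0.01,"dz":-0.28,"yaw":0.15,"claw":1},{"dx":0.24,"dy":0.02,"dz":-0.28,"yaw":0.27,"claw":1},{"dx":0.36,"dy":0.03,"dz":-0.28,"yaw":0.39,"claw":1},{"dx":0.48,"dy":0.04,"dz":-0.28,"yaw":0.51,"claw":1},{"dx":0.59,"dy":0.05,"dz":-0.26,"yaw":0.63,"claw":1},{"dx":0.66,"dy":0.06,"dz":-0.22,"yaw":0.713,"claw":1},{"dx":0.694,"dy":0.065,"dz":-0.18,"yaw":0.713,"claw":1},{"dx":0.694,"dy":0.065,"dz":-0.17,"yaw":0.713,"claw":1},{"dx":0.694,"dy":0.065,"dz":-0.17,"yaw":0.713,"claw":1},{"dx":0.694,"dy":0.065,"dz":-0.17,"yaw":0.713,"claw":1}]}}

```text
time: 33.98
tool_pos: [0.6254, -0.019, 0.0945]
tool_rot: [0.0, 1.0, -0.0, 0.001]
contact_force: [-0.3, 0.1, -0.6]
gripper_width: 0.232
grasp_force: 58.8
```

Run:
```python
from h import *
im,T=grip("g2"); print(manip.state()["gripper_width"])
move((.6260,-.0187,.075),0)
```

```text
hole [274.7 174.1] [39.8 43.3] outer w 87 c [275.  176.5] eye in tool [ 0.0456 -0.0016] world [ 0.6709 -0.0175  0.1031]
0.2345398639643003
pos [ 0.6255 -0.019   0.0946] head -0.001 q6 1.42 -> dx,dy,dz,yaw [ 0.001  -0.0006  0.0392] -0.0006
```

{"api": "send_rows", "payload": {"increments": [{"dx":-0.002,"dy":0.001,"dz":0.02,"yaw":0,"claw":1},{"dx":-0.002,"dy":0.001,"dz":0.04,"yaw":0,"claw":1},{"dx":-0.002,"dy":0.001,"dz":0.055,"yaw":0,"claw":1},{"dx":-0.002,"dy":0.001,"dz":0.07,"yaw":0,"claw":1},{"dx":-0.002,"dy":0.001,"dz":0.08,"yaw":0,"claw":1},{"dx":-0.002,"dy":0.001,"dz":0.08,"yaw":0,"claw":1}]}}

```text
time: 34.78
tool_pos: [0.6241, -0.0185, 0.0529]
tool_rot: [-0.0, 1.0, 0.0, -0.0]
contact_force: [1.5, 0.9, -1.5]
gripper_width: 0.235
grasp_force: 58.8
```

{"api": "send_rows", "payload": {"increments": [{"dx":0.002,"dy":0.0,"dz":0.004,"yaw":0,"claw":1},{"dx":0.002,"dy":0.0,"dz":0.008,"yaw":0,"claw":1},{"dx":0.002,"dy":0.0,"dz":0.012,"yaw":0,"claw":1},{"dx":0.002,"dy":0.0,"dz":0.014,"yaw":0,"claw":1},{"dx":0.002,"dy":0.0,"dz":0.014,"yaw":0,"claw":1}]}}

```text
time: 35.4
tool_pos: [0.6251, -0.0186, 0.0462]
tool_rot: [-0.0, 1.0, 0.0, -0.0]
contact_force: [0.1, 0.2, -0.2]
gripper_width: 0.231
grasp_force: 58.8
```

{"api": "send_rows", "payload": {"increments": [{"dx":0,"dy":0.0,"dz":0.002,"yaw":0,"claw":1},{"dx":0,"dy":0.0,"dz":0.004,"yaw":0,"claw":1},{"dx":0,"dy":0.0,"dz":0.005,"yaw":0,"claw":1},{"dx":0,"dy":0.0,"dz":0.005,"yaw":0,"claw":1},{"dx":0,"dy":0.0,"dz":0.005,"yaw":0,"claw":1}]}}

```text
time: 36.02
tool_pos: [0.6256, -0.0187, 0.0443]
tool_rot: [0.0, 1.0, 0.0, 0.001]
contact_force: [1.2, -0.7, 1.0]
gripper_width: 0.232
grasp_force: 59.1
```

{"api": "send_rows", "payload": {"increments": [{"dx":0,"dy":0.0,"dz":0.001,"yaw":0,"claw":1},{"dx":0,"dy":0.0,"dz":0.002,"yaw":0,"claw":1},{"dx":0,"dy":0.0,"dz":0.002,"yaw":0,"claw":1},{"dx":0,"dy":0.0,"dz":0.002,"yaw":0,"claw":1},{"dx":0,"dy":0.0,"dz":0.002,"yaw":0,"claw":1}]}}

```text
time: 36.65
tool_pos: [0.6256, -0.0187, 0.0434]
tool_rot: [0.0, 1.0, 0.0, 0.001]
contact_force: [-0.8, -0.9, 5.5]
gripper_width: 0.231
grasp_force: 59.5
```

Run:
```python
from h import *
C=np.array((.5898,-.2444));y=.118;u=np.array([np.cos(y),np.sin(y)]);v=np.array([-u[1],u[0]])
p=C+.0225*v+(.027-.0456)*u; print(p,"k=.0225"); p=C+.0225*v+(.027-.0456)*u+.0016*v*0; move((*p,.10),y)
```

```text
[ 0.5686805  -0.22424617] k=.0225
pos [ 0.6256 -0.0187  0.0434] head 0.0 q6 1.42 -> dx,dy,dz,yaw [-0.1137  0.4111 -0.1132] -0.0785
```

{"api": "send_rows", "payload": {"increments": [{"dx":0,"dy":0,"dz":-0.03,"yaw":0,"claw":1},{"dx":0,"dy":0,"dz":-0.1,"yaw":0,"claw":1},{"dx":0,"dy":0,"dz":-0.2,"yaw":0,"claw":1},{"dx":-0.01,"dy":0.05,"dz":-0.3,"yaw":-0.078,"claw":1},{"dx":-0.05,"dy":0.15,"dz":-0.32,"yaw":-0.078,"claw":1},{"dx":-0.08,"dy":0.26,"dz":-0.32,"yaw":-0.078,"claw":1},{"dx":-0.11,"dy":0.36,"dz":-0.32,"yaw":-0.078,"claw":1},{"dx":-0.114,"dy":0.411,"dz":-0.32,"yaw":-0.078,"claw":1},{"dx":-0.114,"dy":0.411,"dz":-0.32,"yaw":-0.078,"claw":1},{"dx":-0.114,"dy":0.411,"dz":-0.32,"yaw":-0.078,"claw":1},{"dx":-0.114,"dy":0.411,"dz":-0.32,"yaw":-0.078,"claw":1}]}}

```text
time: 38.02
tool_pos: [0.5682, -0.2228, 0.2026]
tool_rot: [-0.0, 0.998, 0.059, -0.0]
contact_force: [0.1, 0.4, -0.7]
gripper_width: 0.233
grasp_force: 60.8
```

Run:
```python
from h import *
im,T=grip("g3")
g=cv2.cvtColor(im,cv2.COLOR_BGR2HSV); m=((g[...,0]>=8)&(g[...,0]<=14)&(g[...,1]>215)&(g[...,2]>90))|((g[...,0]>=55)&(g[...,0]<=75)&(g[...,1]>120))
C=np.array((.5898,-.2444));y=.118;u=np.array([np.cos(y),np.sin(y)]);v=np.array([-u[1],u[0]])
P=lambda a,b,h=.01: wproj(T,(*(C+a*u+b*v),h))[0]
print("pred corners",[P(a,b).round(1) for a,b in((-.059,.0915),(-.059,-.0915),(.059,.0915),(.059,-.0915))])
# left/right borders of the tray on rows at tray x = -.045..0
for a in(-.04,-.02,0,.03,.05):
    r=int(round(P(a,0)[1])); xs=np.where(m[r])[0]; l,rt=P(a,.0915),P(a,-.0915)
    xs=xs[(xs>l[0]-15)&(xs<rt[0]+15)]
    print(a,r,"mask",xs.min(),xs.max(),"pred",l[0].round(1),rt[0].round(1))
for b in(-.07,-.045,.07):
    c=int(round(P(-.059,b)[0])); ys=np.where(m[:,c])[0]; print(b,c,"back row mask",ys.max(),"pred",P(-.059,b)[1])
p=C+.0225*v+(.027-.0456)*u; move((*p,.0145),y)
```

```text
hole [217.8 180. ] [  5. 103.] outer w 190 c [304.5 206. ] eye in tool [0.0335 0.0105] world [ 0.6027 -0.2292  0.2112]
pred corners [array([213.5, 224.9]), array([388.3, 225. ]), array([207.2, 106.9]), array([399.5, 107. ])]
-0.04 207 mask 364 389 pred 212.6 390.0
-0.02 188 mask 353 390 pred 211.6 391.8
0 169 mask 261 392 pred 210.5 393.6
0.03 138 mask 348 395 pred 208.9 396.6
0.05 117 mask 215 393 pred 207.8 398.6
-0.07 368 back row mask 222 pred 225.01182735801845
-0.045 344 back row mask 128 pred 224.9893095700778
0.07 234 back row mask 129 pred 224.8857784570896
pos [ 0.5683 -0.2228  0.2026] head 0.119 q6 0.96 -> dx,dy,dz,yaw [0.0007 0.0032 0.3763] 0.0006
```

{"api": "send_rows", "payload": {"increments": [{"dx":0.004,"dy":0.0045,"dz":0.1,"yaw":0,"claw":1},{"dx":0.004,"dy":0.0045,"dz":0.2,"yaw":0,"claw":1},{"dx":0.004,"dy":0.0045,"dz":0.3,"yaw":0,"claw":1},{"dx":0.004,"dy":0.0045,"dz":0.34,"yaw":0,"claw":1},{"dx":0.004,"dy":0.0045,"dz":0.36,"yaw":0,"claw":1},{"dx":0.004,"dy":0.0045,"dz":0.372,"yaw":0,"claw":1},{"dx":0.004,"dy":0.0045,"dz":0.376,"yaw":0,"claw":1},{"dx":0.004,"dy":0.0045,"dz":0.376,"yaw":0,"claw":1}]}}

```text
time: 39.08
tool_pos: [0.5712, -0.2265, 0.0161]
tool_rot: [0.001, 0.998, 0.059, 0.001]
contact_force: [-0.7, 0.3, -1.6]
gripper_width: 0.233
grasp_force: 60.8
```

Run:
```python
from h import *
C=np.array((.5898,-.2444));y=.118;u=np.array([np.cos(y),np.sin(y)]);v=np.array([-u[1],u[0]])
p=C+.0225*v+(.027-.0456)*u +.0015*u-.0006*v; move((*p,.0138),y)
```

```text
pos [ 0.5712 -0.2265  0.0161] head 0.117 q6 0.95 -> dx,dy,dz,yaw [-0.0015 -0.0039  0.0045] -0.0005
```

{"api": "send_rows", "payload": {"increments": [{"dx":-0.001,"dy":-0.004,"dz":0,"yaw":0,"claw":1},{"dx":-0.001,"dy":-0.004,"dz":0.003,"yaw":0,"claw":1},{"dx":-0.001,"dy":-0.004,"dz":0.0045,"yaw":0,"claw":1},{"dx":-0.001,"dy":-0.004,"dz":0.0045,"yaw":0,"claw":1},{"dx":-0.001,"dy":-0.004,"dz":0.0045,"yaw":0,"claw":0.3},{"dx":-0.001,"dy":-0.004,"dz":0.0045,"yaw":0,"claw":0.3},{"dx":-0.001,"dy":-0.004,"dz":0.0045,"yaw":0,"claw":0.2},{"dx":-0.001,"dy":-0.004,"dz":-0.04,"yaw":0,"claw":0.2},{"dx":-0.001,"dy":-0.004,"dz":-0.12,"yaw":0,"claw":0},{"dx":-0.001,"dy":-0.004,"dz":-0.22,"yaw":0,"claw":-0.2},{"dx":-0.001,"dy":-0.004,"dz":-0.3,"yaw":0,"claw":-0.2},{"dx":-0.001,"dy":-0.004,"dz":-0.3,"yaw":0,"claw":-0.2}]}}

```text
time: 40.58
tool_pos: [0.5722, -0.2255, 0.17]
tool_rot: [0.002, 0.998, 0.059, 0.004]
contact_force: [0.6, -1.0, -1.1]
gripper_width: 0.605
grasp_force: 0.0
```

Run:
```python
from h import *
im,T=wrist("g4")
C=np.array((.5908,-.2434));y=.118;u=np.array([np.cos(y),np.sin(y)]);v=np.array([-u[1],u[0]])
e=C+.027*u+.0225*v; findarm(im,T,"g",e,y,h=.022,rad=25)
g=np.array((.4629,.1475))-.045*np.array([np.cos(.383),np.sin(.383)]);print(g); move((*g,.15),.383)
```

```text
pred px eye,band [274.1 149.2] [274.4 224.1]
eye None band [275.13414634 223.78353659]
[0.42116035 0.13068328]
pos [ 0.5707 -0.2247  0.167 ] head 0.117 q6 0.96 -> dx,dy,dz,yaw [-0.214  -0.741   0.0315] -0.1771
```

{"api": "send_rows", "payload": {"increments": [{"dx":-0.02,"dy":-0.06,"dz":0,"yaw":-0.05,"claw":-0.2},{"dx":-0.05,"dy":-0.17,"dz":0,"yaw":-0.1,"claw":-0.2},{"dx":-0.08,"dy":-0.28,"dz":0,"yaw":-0.177,"claw":-0.2},{"dx":-0.11,"dy":-0.39,"dz":0,"yaw":-0.177,"claw":-0.2},{"dx":-0.14,"dy":-0.5,"dz":0,"yaw":-0.177,"claw":-0.2},{"dx":-0.17,"dy":-0.61,"dz":0.02,"yaw":-0.177,"claw":-0.2},{"dx":-0.2,"dy":-0.7,"dz":0.05,"yaw":-0.177,"claw":-0.2},{"dx":-0.214,"dy":-0.741,"dz":0.06,"yaw":-0.177,"claw":-0.2},{"dx":-0.214,"dy":-0.741,"dz":0.06,"yaw":-0.177,"claw":-0.2},{"dx":-0.214,"dy":-0.741,"dz":0.06,"yaw":-0.177,"claw":-0.2},{"dx":-0.214,"dy":-0.741,"dz":0.06,"yaw":-0.177,"claw":-0.2}]}}

```text
time: 42.0
tool_pos: [0.4205, 0.1305, 0.1348]
tool_rot: [0.0, 0.982, 0.189, -0.0]
contact_force: [-0.2, 0.3, -0.7]
gripper_width: 0.598
grasp_force: 0.0
```

```bash
cat >> h.py <<'E'
def approach(name,col,eye0,head0):
    im,T=wrist(name); e=np.array(eye0); findarm(im,T,col,e,head0)
    m=blob(bronze(im),wproj(T,(*e,.018))[0],50)
    if m is not None:
        ys,xs=np.where(m); w=xs.max()-xs.min()+1; c=((xs.max()+xs.min())/2,ys.min()+w/2)
        ew=ray(T,c,.018)[0,:2]; print("eye top",c,"w",w,ew.round(4))
    g=e-.045*np.array([np.cos(head0),np.sin(head0)]); move((*g,.0085),head0)
E
python3 - <<'E'
from h import *
approach("b1","b",(.4629,.1475),.383)
E
```

```text
pred px eye,band [277.9 148.8] [278.  232.1]
eye ((274.9950866699219, 159.77113342285156), (41.4473762512207, 84.46033477783203), 3.893277168273926) band [278.56439394 231.56439394]
eye world [0.4537 0.1462]
len 0.0593 head 0.43
eye top (np.float64(275.5), np.float64(148.0)) w 46 [0.4628 0.1494]
pos [0.4206 0.1305 0.135 ] head 0.381 q6 1.32 -> dx,dy,dz,yaw [0.0011 0.     0.253 ] -0.0012
```

{"api": "send_rows", "payload": {"increments": [{"dx":0.001,"dy":-0.002,"dz":0.1,"yaw":-0.02,"claw":-0.2},{"dx":0.001,"dy":-0.002,"dz":0.19,"yaw":-0.02,"claw":-0.2},{"dx":0.001,"dy":-0.002,"dz":0.235,"yaw":-0.02,"claw":-0.2},{"dx":0.001,"dy":-0.002,"dz":0.254,"yaw":-0.02,"claw":-0.2},{"dx":0.001,"dy":-0.002,"dz":0.254,"yaw":-0.02,"claw":-0.2},{"dx":0.001,"dy":-0.002,"dz":0.254,"yaw":-0.02,"claw":1},{"dx":0.001,"dy":-0.002,"dz":0.254,"yaw":-0.02,"claw":1},{"dx":0.001,"dy":-0.002,"dz":0.254,"yaw":-0.02,"claw":1},{"dx":0.001,"dy":-0.002,"dz":0.254,"yaw":-0.02,"claw":1},{"dx":0.001,"dy":-0.002,"dz":0.254,"yaw":-0.02,"claw":1}]}}

```text
time: 43.3
tool_pos: [0.4217, 0.1325, 0.0096]
tool_rot: [0.0, 0.979, 0.205, 0.002]
contact_force: [-0.2, -0.2, 5.3]
gripper_width: 0.235
grasp_force: 59.9
```

Run:
```python
from h import *
move((.6260,-.0187,.15),0)
```

```text
pos [0.4217 0.1325 0.0096] head 0.413 q6 1.29 -> dx,dy,dz,yaw [ 0.2537  0.4414 -0.2797] 0.2753
```

{"api": "send_rows", "payload": {"increments": [{"dx":0,"dy":0,"dz":-0.06,"yaw":0,"claw":1},{"dx":0,"dy":0,"dz":-0.16,"yaw":0,"claw":1},{"dx":0.02,"dy":0.04,"dz":-0.26,"yaw":0.05,"claw":1},{"dx":0.07,"dy":0.12,"dz":-0.28,"yaw":0.12,"claw":1},{"dx":0.12,"dy":0.22,"dz":-0.28,"yaw":0.2,"claw":1},{"dx":0.18,"dy":0.31,"dz":-0.26,"yaw":0.275,"claw":1},{"dx":0.23,"dy":0.4,"dz":-0.22,"yaw":0.275,"claw":1},{"dx":0.254,"dy":0.441,"dz":-0.18,"yaw":0.275,"claw":1},{"dx":0.254,"dy":0.441,"dz":-0.17,"yaw":0.275,"claw":1},{"dx":0.254,"dy":0.441,"dz":-0.17,"yaw":0.275,"claw":1},{"dx":0.254,"dy":0.441,"dz":-0.17,"yaw":0.275,"claw":1}]}}

```text
time: 44.68
tool_pos: [0.6248, -0.0179, 0.0938]
tool_rot: [0.0, 1.0, 0.001, 0.001]
contact_force: [-0.2, -0.2, -0.5]
gripper_width: 0.237
grasp_force: 59.1
```

Run:
```python
from h import *
im,T=grip("b2"); print(manip.state()["gripper_width"])
move((.6260,-.0187,.052),0)
```

```text
hole [277.  175.2] [53.2 56.3] outer w 87 c [278.  178.5] eye in tool [ 0.0448 -0.0004] world [ 0.6695 -0.0174  0.1024]
0.23738215912830413
pos [ 0.6249 -0.0179  0.094 ] head 0.001 q6 1.42 -> dx,dy,dz,yaw [0.002  0.0016 0.084 ] 0.0009
```

{"api": "send_rows", "payload": {"increments": [{"dx":0.0024,"dy":0.0014,"dz":0.0,"yaw":0,"claw":1},{"dx":0.0024,"dy":0.0014,"dz":0.02,"yaw":0,"claw":1},{"dx":0.0024,"dy":0.0014,"dz":0.04,"yaw":0,"claw":1},{"dx":0.0024,"dy":0.0014,"dz":0.055,"yaw":0,"claw":1},{"dx":0.0024,"dy":0.0014,"dz":0.07,"yaw":0,"claw":1},{"dx":0.0024,"dy":0.0014,"dz":0.08,"yaw":0,"claw":1},{"dx":0.0024,"dy":0.0014,"dz":0.09,"yaw":0,"claw":1},{"dx":0.0024,"dy":0.0014,"dz":0.095,"yaw":0,"claw":1},{"dx":0.0024,"dy":0.0014,"dz":0.095,"yaw":0,"claw":1}]}}

```text
time: 45.85
tool_pos: [0.6261, -0.0193, 0.0452]
tool_rot: [-0.0, 1.0, 0.0, -0.0]
contact_force: [-0.1, 0.0, -1.1]
gripper_width: 0.236
grasp_force: 59.1
```

{"api": "send_rows", "payload": {"increments": [{"dx":0,"dy":-0.0012,"dz":0.004,"yaw":0,"claw":1},{"dx":0,"dy":-0.0012,"dz":0.01,"yaw":0,"claw":1},{"dx":0,"dy":-0.0012,"dz":0.016,"yaw":0,"claw":1},{"dx":0,"dy":-0.0012,"dz":0.016,"yaw":0,"claw":1}]}}

```text
time: 46.35
tool_pos: [0.6258, -0.0187, 0.0368]
tool_rot: [-0.0, 1.0, 0.0, -0.0]
contact_force: [0.8, -0.3, -1.3]
gripper_width: 0.239
grasp_force: 59.1
```

Past the step freely. I'll go down to the plate, let go for a moment, then re-grip.

{"api": "send_rows", "payload": {"increments": [{"dx":0,"dy":0,"dz":0.008,"yaw":0,"claw":1},{"dx":0,"dy":0,"dz":0.016,"yaw":0,"claw":1},{"dx":0,"dy":0,"dz":0.024,"yaw":0,"claw":1},{"dx":0,"dy":0,"dz":0.031,"yaw":0,"claw":1},{"dx":0,"dy":0,"dz":0.035,"yaw":0,"claw":1},{"dx":0,"dy":0,"dz":0.035,"yaw":0,"claw":1},{"dx":0,"dy":0,"dz":0.035,"yaw":0,"claw":1},{"dx":0,"dy":0,"dz":0.034,"yaw":0,"claw":0.35},{"dx":0,"dy":0,"dz":0.034,"yaw":0,"claw":0.35},{"dx":0,"dy":0,"dz":0.034,"yaw":0,"claw":0.35},{"dx":0,"dy":0,"dz":0.034,"yaw":0,"claw":0.35},{"dx":0,"dy":0,"dz":0.034,"yaw":0,"claw":0.35},{"dx":0,"dy":0,"dz":0.034,"yaw":0,"claw":1},{"dx":0,"dy":0,"dz":0.034,"yaw":0,"claw":1},{"dx":0,"dy":0,"dz":0.034,"yaw":0,"claw":1},{"dx":0,"dy":0,"dz":0.034,"yaw":0,"claw":1},{"dx":0,"dy":0,"dz":0.034,"yaw":0,"claw":1}]}}

```text
time: 48.48
tool_pos: [0.6263, -0.0188, 0.0206]
tool_rot: [0.0, 1.0, 0.0, 0.0]
contact_force: [-1.9, -0.4, 4.3]
gripper_width: 0.236
grasp_force: 59.2
```

Run:
```python
from h import *
C=np.array((.585,.2434));y=-.1;u=np.array([np.cos(y),np.sin(y)]);v=np.array([-u[1],u[0]])
p=C+.0225*v+(.027-.045)*u; print(p); move((*p,.10),y)
```

```text
[0.56933618 0.2675846 ]
pos [ 0.6263 -0.0188  0.0206] head 0.0 q6 1.42 -> dx,dy,dz,yaw [-0.1137 -0.5727 -0.1589] 0.0669
```

{"api": "send_rows", "payload": {"increments": [{"dx":0,"dy":0,"dz":-0.03,"yaw":0,"claw":1},{"dx":0,"dy":0,"dz":-0.08,"yaw":0,"claw":1},{"dx":0,"dy":0,"dz":-0.16,"yaw":0,"claw":1},{"dx":0,"dy":0,"dz":-0.25,"yaw":0,"claw":1},{"dx":-0.01,"dy":-0.06,"dz":-0.3,"yaw":0.067,"claw":1},{"dx":-0.04,"dy":-0.16,"dz":-0.3,"yaw":0.067,"claw":1},{"dx":-0.07,"dy":-0.27,"dz":-0.3,"yaw":0.067,"claw":1},{"dx":-0.1,"dy":-0.38,"dz":-0.3,"yaw":0.067,"claw":1},{"dx":-0.114,"dy":-0.48,"dz":-0.3,"yaw":0.067,"claw":1},{"dx":-0.114,"dy":-0.55,"dz":-0.26,"yaw":0.067,"claw":1},{"dx":-0.114,"dy":-0.573,"dz":-0.2,"yaw":0.067,"claw":1},{"dx":-0.114,"dy":-0.573,"dz":-0.16,"yaw":0.067,"claw":1},{"dx":-0.114,"dy":-0.573,"dz":-0.16,"yaw":0.067,"claw":1},{"dx":-0.114,"dy":-0.573,"dz":-0.16,"yaw":0.067,"claw":1}]}}

```text
time: 50.22
tool_pos: [0.5698, 0.2671, 0.1014]
tool_rot: [-0.0, 0.999, -0.051, 0.001]
contact_force: [0.6, -0.2, -1.9]
gripper_width: 0.234
grasp_force: 60.3
```

Run:
```python
from h import *
im,T=grip("b5"); print(manip.state()["gripper_width"])
move((.5693,.2676,.0145),-.1)
```

```text
hole [277.2 174.6] [51.1 54.2] outer w 140 c [251.5 201. ] eye in tool [ 0.0354 -0.0112] world [0.6062 0.2747 0.11  ]
0.23609296839534324
pos [0.5702 0.2673 0.102 ] head -0.101 q6 1.99 -> dx,dy,dz,yaw [-0.0023 -0.0003  0.1749] -0.0009
```

{"api": "send_rows", "payload": {"increments": [{"dx":-0.002,"dy":0.0,"dz":0.06,"yaw":0,"claw":1},{"dx":-0.002,"dy":0.0,"dz":0.11,"yaw":0,"claw":1},{"dx":-0.002,"dy":0.0,"dz":0.145,"yaw":0,"claw":1},{"dx":-0.002,"dy":0.0,"dz":0.16,"yaw":0,"claw":1},{"dx":-0.002,"dy":0.0,"dz":0.17,"yaw":0,"claw":1},{"dx":-0.002,"dy":0.0,"dz":0.172,"yaw":0,"claw":1},{"dx":-0.002,"dy":0.0,"dz":0.172,"yaw":0,"claw":1}]}}

```text
time: 51.15
tool_pos: [0.5686, 0.268, 0.015]
tool_rot: [-0.0, 0.999, -0.05, 0.001]
contact_force: [0.4, 0.2, -1.7]
gripper_width: 0.231
grasp_force: 60.2
```

{"api": "send_rows", "payload": {"increments": [{"dx":0,"dy":0.001,"dz":0.001,"yaw":0,"claw":1},{"dx":0,"dy":0.001,"dz":0.001,"yaw":0,"claw":1},{"dx":0,"dy":0.001,"dz":0.001,"yaw":0,"claw":0.3},{"dx":0,"dy":0.001,"dz":0.001,"yaw":0,"claw":0.3},{"dx":0,"dy":0.001,"dz":0.001,"yaw":0,"claw":0.25},{"dx":0,"dy":0.001,"dz":-0.04,"yaw":0,"claw":0.25},{"dx":0,"dy":0.001,"dz":-0.12,"yaw":0,"claw":0.1},{"dx":0,"dy":0,"dz":-0.22,"yaw":0,"claw":-0.2},{"dx":0,"dy":0,"dz":-0.3,"yaw":0,"claw":-0.2},{"dx":0,"dy":0,"dz":-0.3,"yaw":0,"claw":-0.2}]}}

```text
time: 52.4
tool_pos: [0.5712, 0.2689, 0.1716]
tool_rot: [-0.002, 0.999, -0.05, 0.005]
contact_force: [0.1, 0.2, -0.9]
gripper_width: 0.602
grasp_force: 0.0
```

Run:
```python
from h import *
im,T=wrist("b6")
C=np.array((.585,.2434));y=-.1;u=np.array([np.cos(y),np.sin(y)]);v=np.array([-u[1],u[0]])
findarm(im,T,"b",C+.027*u+.0225*v,y,h=.022,rad=25)
# where is red? look from the scene camera
g=cv2.cvtColor(manip.grab_frame("scene")[:,:,::-1].copy(),cv2.COLOR_BGR2HSV); m=((g[...,0]<8)|(g[...,0]>174))&(g[...,1]>180)&(g[...,2]>100)
b=blob(m,(186,196),25); print("red band", np.argwhere(b)[:,::-1].mean(0) if b is not None else None)
g0=cv2.cvtColor(cv2.imread("pics/scene0.png"),cv2.COLOR_BGR2HSV); m=((g0[...,0]<8)|(g0[...,0]>174))&(g0[...,1]>180)&(g0[...,2]>100)
b=blob(m,(186,196),25); print("was", np.argwhere(b)[:,::-1].mean(0) if b is not None else None)
g=np.array((.4487,-.144))-.045*np.array([np.cos(.656),np.sin(.656)]);print(g); move((*g,.14),.656)
```

```text
pred px eye,band [280.5 149.4] [280.3 224. ]
eye None band [279.38979592 226.14897959]
red band [184.93181818 196.22727273]
was [184.90697674 196.13953488]
[ 0.41304027 -0.17144784]
pos [0.5684 0.268  0.1659] head -0.1 q6 1.99 -> dx,dy,dz,yaw [-0.2214  0.9055  0.0506] -0.5041
```

{"api": "send_rows", "payload": {"increments": [{"dx":-0.015,"dy":0.06,"dz":0,"yaw":-0.05,"claw":-0.2},{"dx":-0.04,"dy":0.16,"dz":0,"yaw":-0.1,"claw":-0.2},{"dx":-0.07,"dy":0.28,"dz":0,"yaw":-0.2,"claw":-0.2},{"dx":-0.1,"dy":0.4,"dz":0,"yaw":-0.3,"claw":-0.2},{"dx":-0.13,"dy":0.52,"dz":0,"yaw":-0.4,"claw":-0.2},{"dx":-0.155,"dy":0.63,"dz":0,"yaw":-0.504,"claw":-0.2},{"dx":-0.18,"dy":0.74,"dz":0.02,"yaw":-0.504,"claw":-0.2},{"dx":-0.21,"dy":0.85,"dz":0.05,"yaw":-0.504,"claw":-0.2},{"dx":-0.2214,"dy":0.905,"dz":0.06,"yaw":-0.504,"claw":-0.2},{"dx":-0.2214,"dy":0.905,"dz":0.06,"yaw":-0.504,"claw":-0.2},{"dx":-0.2214,"dy":0.905,"dz":0.06,"yaw":-0.504,"claw":-0.2},{"dx":-0.2214,"dy":0.905,"dz":0.06,"yaw":-0.504,"claw":-0.2}]}}

```text
time: 54.0
tool_pos: [0.413, -0.1703, 0.1342]
tool_rot: [-0.0, 0.946, 0.323, 0.0]
contact_force: [0.0, 0.3, -0.1]
gripper_width: 0.595
grasp_force: 0.0
```

Run:
```python
from h import *
approach("r1","r",(.4487,-.144),.656)
```

```text
pred px eye,band [279.3 150.9] [279.  234.2]
eye ((279.0863952636719, 163.0265655517578), (41.25382614135742, 85.47394561767578), 5.61183500289917) band [281.98972603 233.47089041]
eye world [ 0.4407 -0.15  ]
len 0.0582 head 0.7
eye top (np.float64(280.5), np.float64(151.0)) w 46 [ 0.4492 -0.1448]
pos [ 0.413  -0.1703  0.1344] head 0.658 q6 0.35 -> dx,dy,dz,yaw [-0.0014  0.0018  0.2517] 0.0011
```

{"api": "send_rows", "payload": {"increments": [{"dx":-0.001,"dy":0.004,"dz":0.1,"yaw":-0.01,"claw":-0.2},{"dx":-0.001,"dy":0.004,"dz":0.19,"yaw":-0.01,"claw":-0.2},{"dx":-0.001,"dy":0.004,"dz":0.235,"yaw":-0.01,"claw":-0.2},{"dx":-0.001,"dy":0.004,"dz":0.253,"yaw":-0.01,"claw":-0.2},{"dx":-0.001,"dy":0.004,"dz":0.253,"yaw":-0.01,"claw":-0.2},{"dx":-0.001,"dy":0.004,"dz":0.253,"yaw":-0.01,"claw":1},{"dx":-0.001,"dy":0.004,"dz":0.253,"yaw":-0.01,"claw":1},{"dx":-0.001,"dy":0.004,"dz":0.253,"yaw":-0.01,"claw":1},{"dx":-0.001,"dy":0.004,"dz":0.253,"yaw":-0.01,"claw":1},{"dx":-0.001,"dy":0.004,"dz":0.253,"yaw":-0.01,"claw":1}]}}

```text
time: 55.3
tool_pos: [0.4147, -0.1739, 0.0095]
tool_rot: [0.001, 0.944, 0.329, 0.001]
contact_force: [-0.9, 0.6, 6.3]
gripper_width: 0.234
grasp_force: 60.1
```

Run:
```python
from h import *
move((.6260,-.0187,.15),0)
```

```text
pos [ 0.4147 -0.1739  0.0095] head 0.671 q6 0.34 -> dx,dy,dz,yaw [ 0.5243  0.0201 -0.2804] 0.4472
```

{"api": "send_rows", "payload": {"increments": [{"dx":0,"dy":0,"dz":-0.06,"yaw":0,"claw":1},{"dx":0,"dy":0,"dz":-0.16,"yaw":0,"claw":1},{"dx":0.04,"dy":0,"dz":-0.26,"yaw":0.05,"claw":1},{"dx":0.12,"dy":0.005,"dz":-0.28,"yaw":0.12,"claw":1},{"dx":0.22,"dy":0.01,"dz":-0.28,"yaw":0.22,"claw":1},{"dx":0.32,"dy":0.015,"dz":-0.28,"yaw":0.33,"claw":1},{"dx":0.42,"dy":0.02,"dz":-0.25,"yaw":0.447,"claw":1},{"dx":0.5,"dy":0.02,"dz":-0.2,"yaw":0.447,"claw":1},{"dx":0.524,"dy":0.02,"dz":-0.17,"yaw":0.447,"claw":1},{"dx":0.524,"dy":0.02,"dz":-0.17,"yaw":0.447,"claw":1},{"dx":0.524,"dy":0.02,"dz":-0.17,"yaw":0.447,"claw":1},{"dx":0.524,"dy":0.02,"dz":-0.17,"yaw":0.447,"claw":1}]}}

```text
time: 56.8
tool_pos: [0.625, -0.0191, 0.0942]
tool_rot: [0.0, 1.0, -0.0, 0.001]
contact_force: [-0.2, 0.3, -0.8]
gripper_width: 0.232
grasp_force: 59.3
```

Run:
```python
from h import *
im,T=grip("r2"); print(manip.state()["gripper_width"])
move((.6265,-.0187,.052),0)
```

```text
hole [276.  173.8] [53.4 56.2] outer w 87 c [277.  176.5] eye in tool [ 0.0456 -0.0008] world [ 0.6706 -0.0184  0.1028]
0.23532268646272037
pos [ 0.6251 -0.019   0.0942] head -0.001 q6 1.42 -> dx,dy,dz,yaw [ 0.0027 -0.0006  0.0843] -0.0005
```

{"api": "send_rows", "payload": {"increments": [{"dx":0.0005,"dy":0,"dz":0.02,"yaw":0,"claw":1},{"dx":0.0005,"dy":0,"dz":0.04,"yaw":0,"claw":1},{"dx":0.0005,"dy":0,"dz":0.055,"yaw":0,"claw":1},{"dx":0.0005,"dy":0,"dz":0.07,"yaw":0,"claw":1},{"dx":0.0005,"dy":0,"dz":0.08,"yaw":0,"claw":1},{"dx":0.0005,"dy":0,"dz":0.09,"yaw":0,"claw":1},{"dx":0.0005,"dy":0,"dz":0.096,"yaw":0,"claw":1},{"dx":0.0005,"dy":0,"dz":0.096,"yaw":0,"claw":1}]}}

```text
time: 57.85
tool_pos: [0.6251, -0.0181, 0.0446]
tool_rot: [-0.0, 1.0, 0.0, -0.0]
contact_force: [-0.9, -0.2, -1.4]
gripper_width: 0.235
grasp_force: 59.3
```

{"api": "send_rows", "payload": {"increments": [{"dx":0,"dy":0.001,"dz":0.004,"yaw":0,"claw":1},{"dx":0,"dy":0.001,"dz":0.01,"yaw":0,"claw":1},{"dx":0,"dy":0.001,"dz":0.016,"yaw":0,"claw":1},{"dx":0,"dy":0.001,"dz":0.016,"yaw":0,"claw":1}]}}

```text
time: 58.35
tool_pos: [0.6248, -0.0186, 0.0363]
tool_rot: [-0.0, 1.0, 0.0, -0.0]
contact_force: [0.3, -0.2, -0.5]
gripper_width: 0.235
grasp_force: 59.3
```

{"api": "send_rows", "payload": {"increments": [{"dx":0.0005,"dy":0,"dz":0.008,"yaw":0,"claw":1},{"dx":0.0005,"dy":0,"dz":0.016,"yaw":0,"claw":1},{"dx":0.0005,"dy":0,"dz":0.024,"yaw":0,"claw":1},{"dx":0.0005,"dy":0,"dz":0.03,"yaw":0,"claw":1},{"dx":0.0005,"dy":0,"dz":0.034,"yaw":0,"claw":1},{"dx":0.0005,"dy":0,"dz":0.034,"yaw":0,"claw":1},{"dx":0.0005,"dy":0,"dz":0.034,"yaw":0,"claw":1},{"dx":0.0005,"dy":0,"dz":0.033,"yaw":0,"claw":0.35},{"dx":0.0005,"dy":0,"dz":0.033,"yaw":0,"claw":0.35},{"dx":0.0005,"dy":0,"dz":0.033,"yaw":0,"claw":0.35},{"dx":0.0005,"dy":0,"dz":0.033,"yaw":0,"claw":0.35},{"dx":0.0005,"dy":0,"dz":0.033,"yaw":0,"claw":0.35},{"dx":0.0005,"dy":0,"dz":0.033,"yaw":0,"claw":1},{"dx":0.0005,"dy":0,"dz":0.033,"yaw":0,"claw":1},{"dx":0.0005,"dy":0,"dz":0.033,"yaw":0,"claw":1},{"dx":0.0005,"dy":0,"dz":0.033,"yaw":0,"claw":1},{"dx":0.0005,"dy":0,"dz":0.033,"yaw":0,"claw":1}]}}

```text
time: 60.48
tool_pos: [0.6256, -0.0187, 0.0206]
tool_rot: [-0.0, 1.0, 0.0, 0.0]
contact_force: [-1.6, 0.0, 3.6]
gripper_width: 0.232
grasp_force: 59.1
```

Run:
```python
from h import *
C=np.array((.585,.2434));y=-.1;u=np.array([np.cos(y),np.sin(y)]);v=np.array([-u[1],u[0]])
p=C-.0225*v+(.027-.0455)*u; print(p); move((*p,.10),y)
```

```text
[0.56434617 0.22285932]
pos [ 0.6256 -0.0187  0.0206] head 0.0 q6 1.42 -> dx,dy,dz,yaw [-0.1222 -0.4831 -0.1589] 0.0669
```

{"api": "send_rows", "payload": {"increments": [{"dx":0,"dy":0,"dz":-0.03,"yaw":0,"claw":1},{"dx":0,"dy":0,"dz":-0.08,"yaw":0,"claw":1},{"dx":0,"dy":0,"dz":-0.16,"yaw":0,"claw":1},{"dx":0,"dy":0,"dz":-0.25,"yaw":0,"claw":1},{"dx":-0.01,"dy":-0.06,"dz":-0.3,"yaw":0.067,"claw":1},{"dx":-0.04,"dy":-0.16,"dz":-0.3,"yaw":0.067,"claw":1},{"dx":-0.07,"dy":-0.27,"dz":-0.3,"yaw":0.067,"claw":1},{"dx":-0.1,"dy":-0.38,"dz":-0.3,"yaw":0.067,"claw":1},{"dx":-0.122,"dy":-0.46,"dz":-0.26,"yaw":0.067,"claw":1},{"dx":-0.122,"dy":-0.483,"dz":-0.2,"yaw":0.067,"claw":1},{"dx":-0.122,"dy":-0.483,"dz":-0.16,"yaw":0.067,"claw":1},{"dx":-0.122,"dy":-0.483,"dz":-0.16,"yaw":0.067,"claw":1},{"dx":-0.122,"dy":-0.483,"dz":-0.16,"yaw":0.067,"claw":1}]}}

```text
time: 62.1
tool_pos: [0.5652, 0.2221, 0.1014]
tool_rot: [-0.0, 0.999, -0.051, 0.001]
contact_force: [-0.0, -0.3, -0.4]
gripper_width: 0.232
grasp_force: 60.2
```

Run:
```python
from h import *
im,T=grip("r5"); print(manip.state()["gripper_width"])
move((.5643,.2229,.0145),-.1)
```

```text
hole [276.2 173.2] [51.4 54.3] outer w 191 c [277.  225.5] eye in tool [ 0.0249 -0.0008] world [0.5901 0.2203 0.11  ]
0.23572208623716742
pos [0.5655 0.2222 0.1019] head -0.101 q6 1.92 -> dx,dy,dz,yaw [-0.003  -0.001   0.1748] -0.0009
```

{"api": "send_rows", "payload": {"increments": [{"dx":-0.002,"dy":-0.0005,"dz":0.06,"yaw":0,"claw":1},{"dx":-0.002,"dy":-0.0005,"dz":0.11,"yaw":0,"claw":1},{"dx":-0.002,"dy":-0.0005,"dz":0.145,"yaw":0,"claw":1},{"dx":-0.002,"dy":-0.0005,"dz":0.16,"yaw":0,"claw":1},{"dx":-0.002,"dy":-0.0005,"dz":0.17,"yaw":0,"claw":1},{"dx":-0.002,"dy":-0.0005,"dz":0.172,"yaw":0,"claw":1},{"dx":-0.002,"dy":-0.0005,"dz":0.172,"yaw":0,"claw":1}]}}

```text
time: 63.02
tool_pos: [0.5639, 0.2234, 0.015]
tool_rot: [-0.0, 0.999, -0.05, 0.001]
contact_force: [-0.3, 0.0, -0.9]
gripper_width: 0.228
grasp_force: 60.2
```

{"api": "send_rows", "payload": {"increments": [{"dx":0,"dy":0.001,"dz":0.001,"yaw":0,"claw":1},{"dx":0,"dy":0.001,"dz":0.001,"yaw":0,"claw":1},{"dx":0,"dy":0.001,"dz":0.001,"yaw":0,"claw":0.3},{"dx":0,"dy":0.001,"dz":0.001,"yaw":0,"claw":0.3},{"dx":0,"dy":0.001,"dz":0.001,"yaw":0,"claw":0.3},{"dx":0,"dy":0.001,"dz":-0.04,"yaw":0,"claw":0.3},{"dx":0,"dy":0.001,"dz":-0.12,"yaw":0,"claw":0.1},{"dx":0,"dy":0.03,"dz":-0.22,"yaw":0,"claw":-0.2},{"dx":0,"dy":0.1,"dz":-0.34,"yaw":0,"claw":-0.2},{"dx":0,"dy":0.2,"dz":-0.44,"yaw":0,"claw":-0.2},{"dx":0,"dy":0.3,"dz":-0.5,"yaw":0,"claw":-0.2},{"dx":0,"dy":0.4,"dz":-0.5,"yaw":0,"claw":-0.2},{"dx":0,"dy":0.45,"dz":-0.5,"yaw":0,"claw":-0.2},{"dx":0,"dy":0.45,"dz":-0.5,"yaw":0,"claw":-0.2}]}}

```text
time: 64.78
tool_pos: [0.5409, -0.0022, 0.2661]
tool_rot: [0.0, 0.999, -0.052, 0.001]
contact_force: [0.4, -0.5, -0.5]
gripper_width: 0.597
grasp_force: 0.0
```

Run:
```python
from h import *
im,T=wrist("fin"); a=cv2.resize(im[20:300],(800,400),interpolation=cv2.INTER_CUBIC) if 0 else im
C=np.array((.585,.2434));y=-.1;u=np.array([np.cos(y),np.sin(y)]);v=np.array([-u[1],u[0]])
def crop(C,y):
    u=np.array([np.cos(y),np.sin(y)]);v=np.array([-u[1],u[0]])
    q=wproj(T,[(*(C+a*u+b*v),.01) for a,b in((.08,.1),(.08,-.1),(-.07,-.1),(-.07,.1))]).astype(np.float32)
    return cv2.warpPerspective(im,cv2.getPerspectiveTransform(q,np.float32([(0,0),(399,0),(399,299),(0,299)])),(400,300))
print(wproj(T,(*C,.01)))
s=cv2.resize(manip.grab_frame("side")[145:295,210:410,::-1],(400,300),interpolation=cv2.INTER_CUBIC)
cv2.imwrite("pics/finb.png",np.vstack([np.hstack([crop(C,y),crop(np.array((.5908,-.2434)),.118)]),np.hstack([s,np.zeros_like(s)])]))
print(manip.state()["time"],manip.state()["tool_pos"])
```

```text
[[ 67.45551668 161.55823791]]
64.875 [ 5.40906774e-01 -3.34623748e-04  2.65252999e-01]
```

View pics/finb.png

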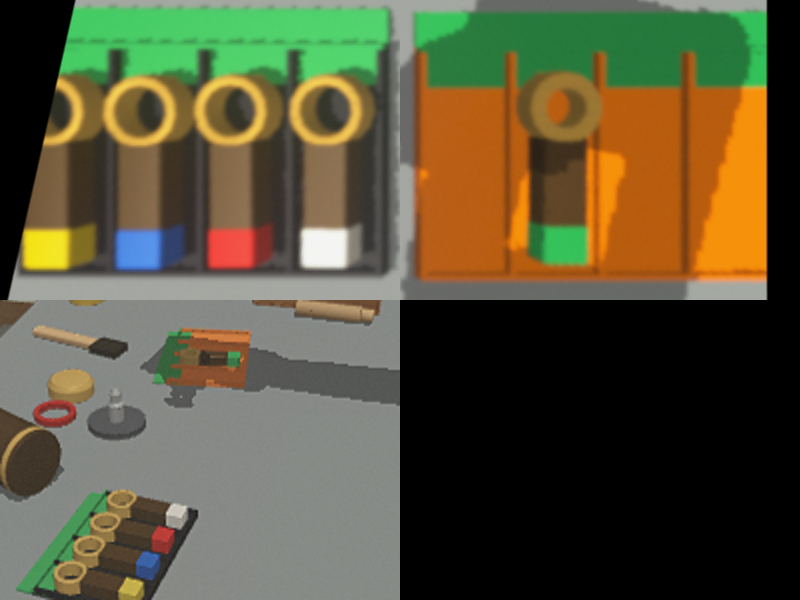

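All four 25 mm arms lie straight in the black tray, in the order yellow, blue, red, white. Green is in its own compartment of the orange tray, and every eye is at the green end. Handing in.

```bash
python3 -c "
from plant import manip
print(manip.job_done())"
```

```text
the job is handed in; nothing more can be done
None
```

I gauged all five arms in order and handed the job in; white, yellow, blue and red went right down and are in the black tray, green stopped at the step and is in the orange tray, and no verdict on the run came back.

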